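# Lay up a pebble-mosaic border piece in its gluing jig

### The job

Dry-fit the border piece in the blue gluing jig: lay the grey concrete backing tile fully home on the floor of the jig's pocket, then the orange spacer frame flat on the tile, then the dark pebble mosaic panel, pebbles up, flat on the spacer. Lower each part into place rather than dropping it, leave all three sitting level and square inside the pocket, and do not disturb the loose stone, the cup or the jar.

Things in the scene. Friction and masses are not known exactly. Their poses are not given: they have to be found in the camera images.
- jig: Gluing jig fixed to the table, place and yaw vary (x axis within 0.35 rad of world x): brown board 195 x 125 x 8 mm with two blue U-shaped ends forming a pocket open at the top. Origin: centre of the board's underside, at table height, on the pocket's centre line; x along the pocket, z up. Blue walls 12 mm thick, straight up to z = 56 mm; aluminium lips above flare out 4 mm up to z = 64 mm.
- jig_floor (a point): Centre of the pocket's floor, 8 mm above the jig's origin, same axes. Pocket 145 (x) x 61 (y) mm: 2.5 mm clearance on each side of a part. Each end has an end wall and two side walls 30 mm long; the middle 85 mm of both long sides is open down to the board, so fingers holding a part by its 56 mm width, closing along y, have room there.
- tile: Backing tile, goes in first: loose plain grey concrete slab, 140 (x) x 56 (y) x 22 (z) mm, about 0.36 kg, flat on the table, long axis within 0.35 rad of world x. Grip it across its 56 mm width. Origin: centre of its underside; z up. Seated, its origin is 8 mm above the jig's origin. Either end may point either way.
- spacer: Spacer, goes in second: loose rigid orange rectangular frame, 140 (x) x 56 (y) x 18 (z) mm, opening 100 x 32 mm, about 0.07 kg, flat on the table, long axis within 0.35 rad of world x. Grip it across its 56 mm outer width. Origin: centre of its underside; z up. Seated, its origin is 30 mm above the jig's origin. Either end may point either way.
- mosaic: Mosaic panel, goes in last: loose dark slate slab, 140 (x) x 56 (y) x 14 (z) mm, about 0.27 kg, 12 pale pebbles fixed on top (19.5 mm over all), flat on the table, pebbles up, long axis within 0.35 rad of world x. Grip the slab across its 56 mm width. Origin: centre of its underside; z up. Seated, its origin is 48 mm above the jig's origin. Either end may point either way.
- stone: Bystander: loose rounded grey river stone, 76 mm across, 36 mm high, beyond the work. Origin: centre of its underside.
- cup: Bystander: loose white cup, 76 mm across, 85 mm high, beyond the work. Origin: centre of its underside.
- jar: Bystander: loose amber jar with green cap, 68 mm across, 100 mm high, beyond the work. Origin: centre of its underside.
Mind the look-alikes: they are no part of the job. Of the things that look like the spacer, the smaller one is meant.

How it is judged:
By the outcome, as a careful person would: the job done as asked, in the order asked, and still so for the second after the job is handed in, with the robot touching nothing.
It also fails if it takes over 67 s, if anything falls off the work surface, if the arm or the gripper's body presses on something with over 40 N, if the wrist force passes 120 N, or if a joint passes its speed limit or range.

### The arm

A 6-joint arm with a two-finger parallel gripper is mounted at the origin on the work surface. World frame = base frame: x ahead of the robot, y to its left, z up, the work surface at z = 0. Lengths are in m, angles in rad, forces in N, time in s.
With the tool pointing down it reaches from about 0.4 to 0.925 m from the base axis. Payload 3.4 kg.
Tool frame: the origin (TCP) lies midway between the tips of the shut fingers; the grasp point (between the pads) lies 19 mm behind it; x points along the fingers, y is the direction in which the jaws open and shut, and the axes are right-handed (so a half turn about x gives the same grasp; the last joint's range is limited). The gripper opens to 85 mm and grips with 20 to 120 N. Pads are 22 mm wide; open, the fingers measure 114 mm over their backs; the gripper's body (76 mm by 85 mm) begins 54 mm behind the grasp point. The pads swing forward as they close: fully open they stand 13 mm farther back than shut.
Start: joints at [1.244, 0.307, 1.506, -0, 1.328, -0.073], TCP at [0.144, 0.557, 0.195] pointing down, gripper open.
Joint ranges: [-3.12, 3.12], [-1.05, 2.28], [0.14, 2.33], [-1.42, 4.57], [0.1, 2.73], [-2.68, 2.68]. Speed limits (rad/s): [2.57, 2.57, 3.14, 3.14, 3.14, 3.14].

### API

Orientations are given as a unit quaternion [w, x, y, z].
In Python, from cell import telemetry, vision, workorder gives the robot as it stands.
- The arm moves only by the tool carry_out, never from a script. Its argument "increments" is a list of rows, each a list of 7 numbers: the closure, from 0 (fully open) to 1 (shut), then the shift along the tool's x, y, z in cm, then the turn, a rotation vector about the tool's x, y, z in degrees. In form: [[jaw, x, y, z, ax, ay, az], ...]. A call has 1 to 5 rows; each row is the pose to reach, as a shift and turn from the pose measured when the call began, along the tool's axes at that moment; what a row does not reach only later rows make up. A row lasts 1/12 s, in which the tool goes at most 41.7 mm and 7.16 degrees, less where a joint would pass 70% of its speed; a pose out of reach is approached as far as the arm can. A call with a gripper value outside its range is refused whole. The fingers move at their own pace and stop on an object; "force" is the grip in N (left out, the last holds). Time passes only in rows, so rows that repeat a pose let the fingers close. It gives the time, the measured TCP pose, the force and the opening at its end, in the units of the state.
- telemetry.observe(): the state, without advancing time (a new reading comes with each control period).
- vision.capture(name): name is "scene" or "top"; returns a dict with "img" (384x512x3 uint8, blue, green, red), "fx", "fy", "cx", "cy" (pixels), "distortion" ([k1, k2, p1, p2, k3] as OpenCV has them; the pictures are not rectified), "extrinsics" (4x4, takes a point from camera to world coordinates). Camera axes: x right, y up, looking along -z (the intrinsics and any distortion apply to the point x, -y, -z); pixel columns grow to the right and rows downward; lengths in m; the calibration is good to about 2 mm. A picture is of the moment at which its call begins. There is no depth.
- workorder.hand_in(): hands the job in, once; it reports no verdict.
The state is a dict: "time": time; "joint_pos": joint angles; "joint_vel": joint speeds; "tau": joint torques, N m; "tool_pos": TCP position; "tcp_rot": TCP orientation; "ft_force": force on the tool from outside, world axes, zero at the start; "torque": the same for the moment, N m; "opening": finger opening in m.
Only numpy, scipy, OpenCV 4.12 (cv2) and the standard library are available. Lean on these libraries where they do the work, as an engineer would, in place of code of your own. Each camera call takes 0.05 s, during which the arm holds its last target. There are 200 camera calls.

## Working session

There is one attempt and no reset: what is moved stays moved. The work goes in short steps, Python scripts to look and compute and a tool call to move; the robot and the scene stay as the last step left them, time stands still between calls to the robot, and variables do not carry over. Pictures are saved under pics/ and viewed, about 8 in all and at most 12, crops included, and the job is handed in when it is done.

Besides the shell and the picture viewer there is one more tool, called after "Request:" as name(argument=value, ...), one argument or row to a line, values as JSON. carry_out: Moves the arm, as the interface text tells. Its arguments: {"type":"object","properties":{"increments":{"type":"array","items":{"type":"array","items":{"type":"number"}}},"force":{"type":"number"}},"required":["increments"]}

```bash
ls; mkdir -p pics; python3 - <<'E'
from cell import telemetry, vision
import cv2
print(telemetry.observe())
for n in("scene","top"):
    c=vision.capture(n); cv2.imwrite(f"pics/{n}0.png",c["img"])
    print(n,{k:c[k] for k in c if k!="img"})
E
```

```text
pics
{'time': 0.0, 'joint_pos': array([ 1.24349732e+00,  3.07554301e-01,  1.50769883e+00, -4.53315067e-06,
        1.32839936e+00, -7.35007715e-02]), 'joint_vel': array([-0.00082486,  0.00042073, -0.00026031,  0.00104506, -0.00159988,
        0.000404  ]), 'tau': array([ 1.44714508e-03, -4.57544482e+01, -2.51921314e+01,  8.44029699e-06,
        1.33953273e-02,  2.57930743e-07]), 'tool_pos': array([0.14414388, 0.55582437, 0.19368224]), 'tcp_rot': array([ 0.70127724,  0.08877616,  0.70156413, -0.09020416]), 'ft_force': array([-0.15840073, -0.23664444,  0.10606902]), 'torque': array([ 0.03820362, -0.02106971, -0.01314993]), 'opening': 0.08543158739503816}
scene {'fx': 438.570858597058, 'fy': 438.570858597058, 'cx': 249.69323855579879, 'cy': 200.55546047488184, 'distortion': array([0.03093262, 0.        , 0.        , 0.        , 0.        ]), 'extrinsics': array([[ 0.79967201, -0.42578764,  0.42335512,  1.01582642],
       [ 0.60016973,  0.5457807 , -0.58473902, -0.66726113],
       [ 0.0179156 ,  0.72168436,  0.6919904 ,  0.85507512],
       [ 0.        ,  0.        ,  0.        ,  1.        ]])}
top {'fx': 453.13939552512517, 'fy': 453.13939552512517, 'cx': 258.5202553460553, 'cy': 196.1361603589744, 'distortion': array([-0.16448792,  0.        ,  0.        ,  0.        ,  0.        ]), 'extrinsics': array([[ 0.00885311,  0.99530067, -0.0964272 ,  0.44422267],
       [-0.99967431,  0.01111752,  0.02297126,  0.01774014],
       [ 0.02393535,  0.09619242,  0.99507493,  1.07674724],
       [ 0.        ,  0.        ,  0.        ,  1.        ]])}
```

View pics/scene0.png

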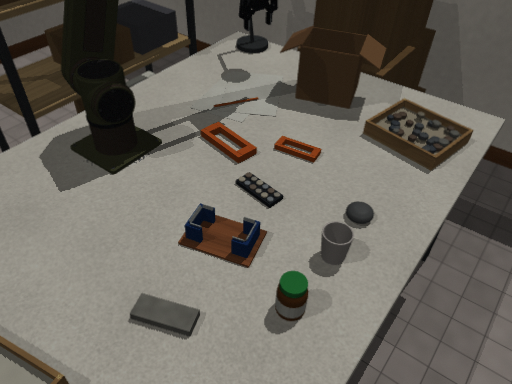

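View pics/top0.png

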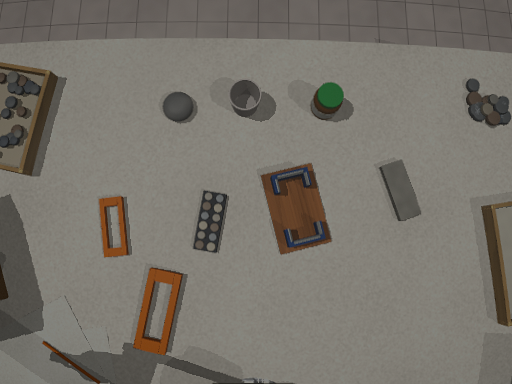

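```bash
cat > h.py <<'E'
import numpy as np, cv2
from cell import telemetry, vision
from scipy.spatial.transform import Rotation as R
def K(c): return np.array([[c["fx"],0,c["cx"]],[0,c["fy"],c["cy"]],[0,0,1]])
def cast(c,px,z):
    "pixels (n,2) -> world xy on plane z"
    u=cv2.undistortPoints(np.float64(px).reshape(-1,1,2),K(c),c["distortion"]).reshape(-1,2)
    E=c["extrinsics"]; d=np.c_[u[:,0],-u[:,1],-np.ones(len(u))]@E[:3,:3].T
    return E[:2,3]+d[:,:2]*((z-E[2,3])/d[:,2])[:,None]
def proj(c,P):
    E=c["extrinsics"]; p=(np.float64(P)-E[:3,3])@E[:3,:3]; p=p*[1,-1,-1]
    return cv2.projectPoints(p,np.zeros(3),np.zeros(3),K(c),c["distortion"])[0].reshape(-1,2)
def ortho(c,x0,y0,z,half=.13,mm=.7):
    "top-down picture of plane z; up=+x, left=+y"
    n=int(2*half*1e3/mm); g=(np.arange(n)-(n-1)/2)*mm/1e3
    X,Y=np.meshgrid(x0-g,y0-g,indexing="ij")
    m=proj(c,np.c_[X.ravel(),Y.ravel(),np.full(X.size,z)]).astype(np.float32).reshape(n,n,2)
    return cv2.remap(c["img"],m[...,0],m[...,1],cv2.INTER_CUBIC)
def rect(c,mask,z):
    "largest blob -> (centre xy, yaw of long axis, sides mm)"
    cn=max(cv2.findContours(mask.astype(np.uint8),cv2.RETR_EXTERNAL,cv2.CHAIN_APPROX_NONE)[0],key=cv2.contourArea)
    (cx,cy),(a,b),t=cv2.minAreaRect((cast(c,cn.reshape(-1,2),z)*1e3).astype(np.float32))
    if a<b: t+=90; a,b=b,a
    t=(t+90)%180-90
    return np.array([cx,cy])/1e3,np.radians(t),(a,b)
E
python3 - <<'E'
from h import *
c=vision.capture("top")
o=[]
for n,p,z in(("tile",(400,190),.022),("jig",(296,208),.064),("mosaic",(210,222),.014),("spacer",(114,227),.018)):
    xy=cast(c,[p],z)[0]; print(n,xy)
    o.append(cv2.resize(ortho(c,*xy,z,half=.11,mm=.75),(294,294)))
cv2.imwrite("pics/o1.png",np.vstack([np.hstack(o[:2]),np.hstack(o[2:])]))
for p in ((400,190),(360,190),(425,190),(114,205),(210,222),(270,220)): print(p,c["img"][p[1],p[0]])
E
```

```text
tile [ 0.56502248 -0.34613504]
jig [ 0.51651524 -0.09013461]
mosaic [0.48504137 0.10640731]
spacer [0.46992515 0.33339333]
(400, 190) [80 86 87]
(360, 190) [124 133 136]
(425, 190) [120 127 131]
(114, 205) [35 58 96]
(210, 222) [48 47 45]
(270, 220) [111 119 122]
```

View pics/o1.png

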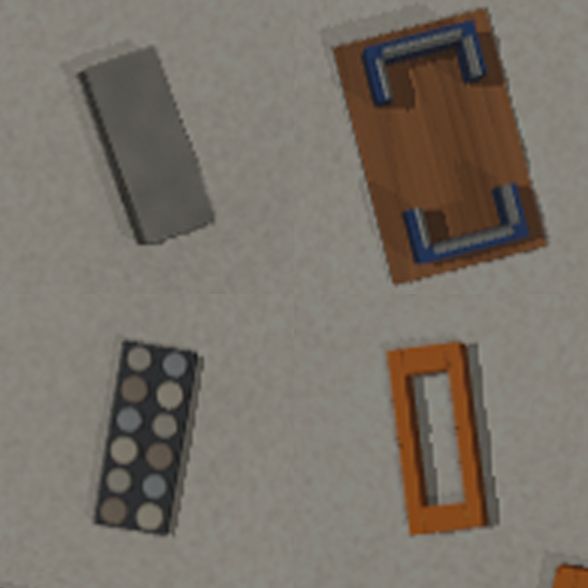

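```bash
cat >> h.py <<'E'
MASK={"tile":lambda g,h:(g>64)&(g<101)&(h[...,1]<60),
 "spacer":lambda g,h:(h[...,1]>150)&(h[...,0]<20)&(h[...,2]>125),
 "mosaic":lambda g,h:None,
 "jig":lambda g,h:((h[...,1]>85))}
def orect(c,xy,z,mask,half=.11,mm=.5,blur=1):
    im=ortho(c,*xy,z,half,mm); h=cv2.cvtColor(im,cv2.COLOR_BGR2HSV); g=cv2.cvtColor(im,cv2.COLOR_BGR2GRAY)
    m=mask(g,h).astype(np.uint8)
    m=cv2.morphologyEx(m,cv2.MORPH_OPEN,np.ones((5,5),np.uint8))
    cn=max(cv2.findContours(m,cv2.RETR_EXTERNAL,cv2.CHAIN_APPROX_NONE)[0],key=cv2.contourArea)
    n=(im.shape[0]-1)/2
    p=np.array(xy)*1e3+(n-cn.reshape(-1,2)[:,::-1])*mm
    (cx,cy),(a,b),t=cv2.minAreaRect(p.astype(np.float32))
    if a<b: t+=90; a,b=b,a
    t=(t+90)%180-90
    cv2.drawContours(im,[cn],-1,(0,255,0),1)
    return np.round([cx,cy],1),round(t,1),np.round([a,b],1),im
E
python3 - <<'E'
from h import *
c=vision.capture("top")
M=dict(MASK); M["mosaic"]=lambda g,h:cv2.morphologyEx((g<75).astype(np.uint8),cv2.MORPH_CLOSE,np.ones((41,41)))
o=[]
for n,xy,z in(("tile",(.565,-.346),.022),("jig",(.5165,-.090),.008),("mosaic",(.485,.1064),.014),("spacer",(.47,.333),.018)):
    *r,im=orect(c,xy,z,M[n]); print(n,*r); o.append(im[::1,::1])
im=np.vstack([np.hstack(o[:2]),np.hstack(o[2:])]); cv2.imwrite("pics/o2.png",cv2.resize(im,(600,600)))
E
```

```text
tile [ 565.6 -349.8] 19.6 [143.6  58.2]
jig [520.7 -95.4] 14.5 [194.1 125.4]
mosaic [486.9 104.9] -9.3 [139.6  61.8]
spacer [471.8 337.9] 7.2 [138.4  54.1]
```

View pics/o2.png

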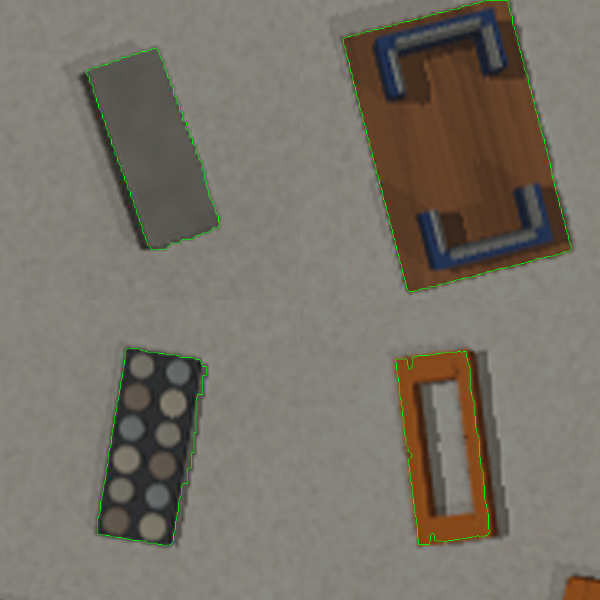

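```bash
cat >> h.py <<'E'
def tgt(yaw_deg,flip):
    y=np.radians(yaw_deg)+(np.pi if flip else 0); xt=np.array([0,0,-1.]); yt=np.array([-np.sin(y),np.cos(y),0])
    return R.from_matrix(np.c_[xt,yt,np.cross(xt,yt)])
def plan(xyz_mm,yaw,flip):
    s=telemetry.observe(); q=R.from_quat(s["tcp_rot"],scalar_first=True)
    print("t",round(s["time"],2),"tcp mm",np.round(s["tool_pos"]*1e3,1),"F",np.round(s["ft_force"],1),"open",round(s["opening"]*1e3,1),"j",np.round(s["joint_pos"],2))
    M=q.as_matrix(); print(" tool y",np.round(M[:,1],3),"x",np.round(M[:,0],3))
    print(" shift cm",np.round(q.inv().apply(np.array(xyz_mm)-s["tool_pos"]*1e3)/10,2),"turn deg",np.round(np.degrees((q.inv()*tgt(yaw,flip)).as_rotvec()),2))
    print(" shift in final frame",np.round(tgt(yaw,flip).inv().apply(np.array(xyz_mm)-s["tool_pos"]*1e3)/10,2))
E
python3 -c "
from h import *
for f in (0,1): plan((500,250,200),19.6,f); plan((566.9,-349.4,100),19.6,f)"
```

```text
t 0.2 tcp mm [144.2 556.1 194. ] F [-0.5 -0.4  0.1] open 85.5 j [ 1.24  0.31  1.51  0.    1.33 -0.07]
 tool y [ 0.251  0.968 -0.001] x [-0.    -0.001 -1.   ]
 shift cm [ -0.58 -20.7   42.12] turn deg [-3.414e+01 -3.000e-02  7.000e-02]
 shift in final frame [ -0.6  -40.77  23.25]
t 0.2 tcp mm [144.2 556.1 194. ] F [-0.5 -0.4  0.1] open 85.5 j [ 1.24  0.31  1.51  0.    1.33 -0.07]
 tool y [ 0.251  0.968 -0.001] x [-0.    -0.001 -1.   ]
 shift cm [  9.49 -77.03  63.65] turn deg [-3.414e+01 -3.000e-02  7.000e-02]
 shift in final frame [  9.4  -99.49   9.44]
t 0.2 tcp mm [144.2 556.1 194. ] F [-0.5 -0.4  0.1] open 85.5 j [ 1.24  0.31  1.51  0.    1.33 -0.07]
 tool y [ 0.251  0.968 -0.001] x [-0.    -0.001 -1.   ]
 shift cm [ -0.58 -20.7   42.12] turn deg [1.4586e+02 9.0000e-02 4.0000e-02]
 shift in final frame [ -0.6   40.77 -23.25]
t 0.2 tcp mm [144.2 556.1 194. ] F [-0.5 -0.4  0.1] open 85.5 j [ 1.24  0.31  1.51  0.    1.33 -0.07]
 tool y [ 0.251  0.968 -0.001] x [-0.    -0.001 -1.   ]
 shift cm [  9.49 -77.03  63.65] turn deg [1.4586e+02 9.0000e-02 4.0000e-02]
 shift in final frame [ 9.4  99.49 -9.44]
```

Request:
carry_out(
  increments=[
    [0,0,0,4,-7,0,0],
    [0,0,0,8,-14,0,0],
    [0,0,0,12,-21,0,0],
    [0,0,0,16,-28,0,0],
    [0,0,0,20,-34.1,0,0],
  ],
)

```text
time: 0.62
tool_pos: [0.3357, 0.5062, 0.1938]
tcp_rot: [0.696, -0.121, 0.697, 0.121]
ft_force: [0.4, 2.0, 1.0]
opening: 0.0855
```

Request:
carry_out(
  increments=[
    [0,0,-4,1,0,0,0],
    [0,0,-8,2,0,0,0],
    [0,0,-12,3,0,0,0],
    [0,0,-15,3.4,0,0,0],
    [0,0,-15,3.4,0,0,0],
  ],
)

```text
time: 1.03
tool_pos: [0.4207, 0.371, 0.1937]
tcp_rot: [0.697, -0.121, 0.697, 0.117]
ft_force: [-0.1, 0.5, 0.4]
opening: 0.0856
```

Request:
carry_out(
  increments=[
    [0,0,-4,1,0,0,0],
    [0,0,-8,2,0,0,0],
    [0,0,-12,3,0,0,0],
    [0,0,-15,3.4,0,0,0],
    [0,0,-15,3.4,0,0,0],
  ],
)

```text
time: 1.45
tool_pos: [0.5057, 0.236, 0.1942]
tcp_rot: [0.697, -0.121, 0.697, 0.115]
ft_force: [-0.1, 0.3, -0.5]
opening: 0.0857
```

Request:
carry_out(
  increments=[
    [0,0,-4,-1,0,0,0],
    [0,0,-8,-2,0,0,0],
    [0,0,-12,-3,0,0,0],
    [0,0,-16,-3.7,0,0,0],
    [0,0,-18,-4,0,0,0],
  ],
)

```text
time: 1.87
tool_pos: [0.5268, 0.0501, 0.1957]
tcp_rot: [0.697, -0.121, 0.697, 0.114]
ft_force: [-0.1, -0.8, 0.4]
opening: 0.0851
```

Request:
carry_out(
  increments=[
    [0,0,-4,-1,0,0,0],
    [0,0,-8,-2,0,0,0],
    [0,0,-12,-3,0,0,0],
    [0,0,-16,-3.7,0,0,0],
    [0,0,-18,-4,0,0,0],
  ],
)

```text
time: 2.28
tool_pos: [0.5486, -0.1368, 0.1976]
tcp_rot: [0.698, -0.121, 0.697, 0.112]
ft_force: [0.1, 0.0, -0.3]
opening: 0.0855
```

```bash
python3 -c "
from h import *
plan((566.9,-349.4,60),19.6,0)"
```

```text
t 2.28 tcp mm [ 548.6 -136.8  197.6] F [ 0.1  0.  -0.3] open 85.5 j [-0.31  0.29  1.53 -0.01  1.32 -2.21]
 tool y [-0.325  0.946 -0.011] x [ 0.002 -0.011 -1.   ]
 shift cm [ 14.   -20.55  -5.15] turn deg [-0.65 -0.08  0.66]
 shift in final frame [ 13.76 -20.65  -5.41]
```

Request:
carry_out(
  increments=[
    [0,0,-4,-1,0,0,0],
    [0,0,-8,-2,-0.3,0,0.3],
    [0,0,-12,-3,-0.6,0,0.6],
    [0,0,-16,-4,-0.6,0,0.6],
    [0,0,-19,-4.8,-0.6,0,0.6],
  ],
)

```text
time: 2.7
tool_pos: [0.5655, -0.3344, 0.1995]
tcp_rot: [0.697, -0.12, 0.697, 0.119]
ft_force: [0.7, -0.2, -0.7]
opening: 0.0852
```

Request:
carry_out(
  increments=[
    [0,4,-0.8,-0.3,0,0,0],
    [0,8,-1.6,-0.5,0,0,0],
    [0,11,-1.7,-0.6,0,0,0],
    [0,12,-1.7,-0.6,0,0,0],
    [0,12,-1.7,-0.6,0,0,0],
  ],
)

```text
time: 3.12
tool_pos: [0.5633, -0.3502, 0.0757]
tcp_rot: [0.695, -0.118, 0.699, 0.121]
ft_force: [-0.6, 0.8, 0.1]
opening: 0.0851
```

```bash
python3 -c "
from h import *
plan((566.9,-349.4,2),19.6,0)
c=vision.capture('scene'); cv2.imwrite('pics/s3.png',cv2.resize(c['img'][250:384,60:300],None,fx=3,fy=3,interpolation=cv2.INTER_CUBIC))"
```

```text
t 3.12 tcp mm [ 563.3 -350.2   75.7] F [-0.6  0.8  0.1] open 85.1 j [-0.62  0.53  1.45 -0.    1.17 -2.53]
 tool y [-0.334  0.942  0.005] x [-0.007  0.003 -1.   ]
 shift cm [ 7.37 -0.09  0.4 ] turn deg [-0.08 -0.32 -0.31]
 shift in final frame [ 7.37 -0.05  0.36]
```

View pics/s3.png

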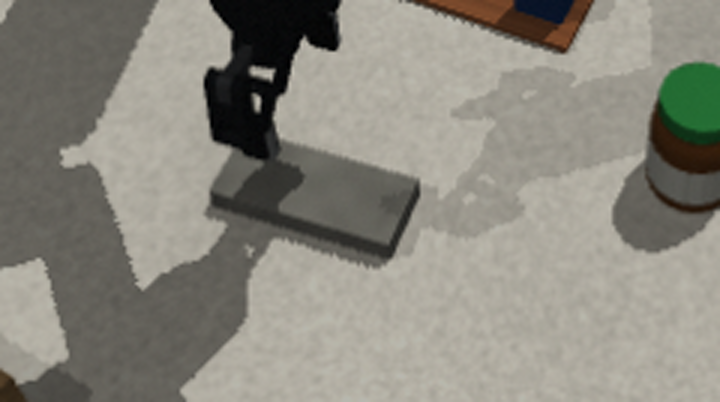

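Request:
carry_out(
  increments=[
    [0,2.5,0,0.4,0,-0.3,-0.3],
    [0,5,0,0.4,0,-0.3,-0.3],
    [0,6.5,0,0.4,0,-0.3,-0.3],
    [0,7.2,0,0.4,0,-0.3,-0.3],
    [0,7.2,0,0.4,0,-0.3,-0.3],
  ],
)

```text
time: 3.58
tool_pos: [0.5696, -0.3495, 0.0071]
tcp_rot: [0.698, -0.122, 0.695, 0.119]
ft_force: [0.3, 0.2, 0.6]
opening: 0.0851
```

Request:
carry_out(
  increments=[
    [1,0,0,0,0,0,0],
    [1,0,0,0,0,0,0],
    [1,0,0,0,0,0,0],
    [1,0,0,0,0,0,0],
    [1,0,0,0,0,0,0],
  ],
  force=60,
)

```text
time: 4.0
tool_pos: [0.5701, -0.3498, 0.0081]
tcp_rot: [0.699, -0.122, 0.695, 0.119]
ft_force: [0.6, 0.9, -0.6]
opening: 0.0253
```

Request:
carry_out(
  increments=[
    [1,0,0,0,0,0,0],
    [1,0,0,0,0,0,0],
    [1,0,0,0,0,0,0],
  ],
)

```text
time: 4.25
tool_pos: [0.5701, -0.35, 0.0083]
tcp_rot: [0.699, -0.122, 0.695, 0.118]
ft_force: [-1.1, -0.1, -0.8]
opening: 0.0002
```

```bash
python3 -c "
from h import *
plan((566.9,-349.4,2),19.6,0)
c=vision.capture('scene'); a=c['img'][250:384,60:300]; b=vision.capture('top')['img'][130:264,300:512]
cv2.imwrite('pics/s4.png',np.vstack([cv2.resize(a,(480,268)),cv2.resize(b,(480,303))]))
print(telemetry.observe()['tool_pos'], proj(c,[telemetry.observe()['tool_pos']]), proj(vision.capture('top'),[telemetry.observe()['tool_pos']]))"
```

```text
t 4.25 tcp mm [ 570.1 -350.     8.3] F [-1.1 -0.1 -0.8] open 0.2 j [-0.61  0.6   1.52 -0.    1.02 -2.53]
 tool y [-0.335  0.942 -0.006] x [ 0.006 -0.004 -1.   ]
 shift cm [ 0.63  0.16 -0.29] turn deg [-0.01  0.24  0.35]
 shift in final frame [ 0.63  0.16 -0.29]
[ 0.5699991  -0.34981271  0.00806678] [[166.70818333 314.23967169]] [[399.53561405 188.62412851]]
```

View pics/s4.png

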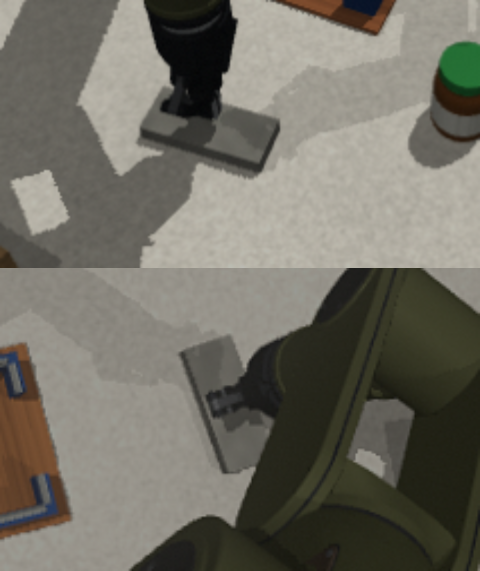

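Request:
carry_out(
  increments=[
    [1,0.1,0,0,0,0,0],
    [1,0.1,0,0,0,0,0],
  ],
)

```text
time: 4.57
tool_pos: [0.5698, -0.3498, 0.0067]
tcp_rot: [0.698, -0.122, 0.695, 0.119]
ft_force: [0.5, -0.3, -0.0]
opening: -0.0002
```

Request:
carry_out(
  increments=[
    [1,0.1,0,0,0,0,0],
    [1,0.1,0,0,0,0,0],
  ],
)

```text
time: 4.73
tool_pos: [0.5696, -0.3496, 0.0054]
tcp_rot: [0.698, -0.122, 0.695, 0.119]
ft_force: [0.2, -0.3, 1.0]
opening: 0.0
```

```bash
python3 -c "
from h import *
plan((566.9,-349.4,2),19.6,0)
s=vision.capture('scene'); t=vision.capture('top')
a=s['img'][284:344,127:207]; b=t['img'][158:218,360:440]
cv2.imwrite('pics/s5.png',np.hstack([cv2.resize(x,(400,300),interpolation=cv2.INTER_CUBIC) for x in (a,b)]))
P=telemetry.observe()['tool_pos']
for d in (0,.014,.03): print(d,proj(s,[P+[0,0,d]]),proj(t,[P+[0,0,d]]))"
```

```text
t 4.73 tcp mm [ 569.6 -349.6    5.4] F [ 0.2 -0.3  1. ] open 0.0 j [-0.61  0.6   1.52 -0.    1.01 -2.53]
 tool y [-0.335  0.942 -0.005] x [ 0.005 -0.003 -1.   ]
 shift cm [ 0.34  0.11 -0.25] turn deg [-0.01  0.19  0.27]
 shift in final frame [ 0.34  0.11 -0.25]
0 [[166.80971273 314.75120749]] [[399.11981486 188.8300706 ]]
0.014 [[166.09163753 311.23494505]] [[401.01729879 188.17933982]]
0.03 [[165.25264762 307.12926204]] [[403.24338523 187.41551477]]
```

View pics/s5.png

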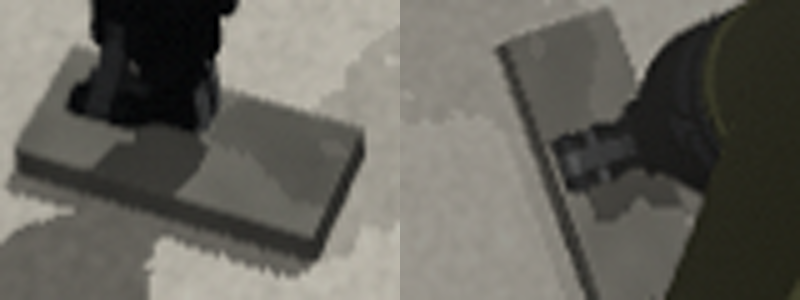

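```bash
python3 -c "
from h import *
s=vision.capture('scene'); t=vision.capture('top')
for z in (76,89,100,120):
  for sg in (-1,1): print(z,sg,proj(s,[[.5633-.334*sg*.0425,-.3502+.942*sg*.0425,z/1e3]]))
# triangulate shut tip
E=s['extrinsics']
for z in (0,.01,.02,.03,.04): print(z,cast(s,[(158,309)],z),cast(t,[(394,190)],z))
print(s['img'][300:316:2,140:176:2].mean(2).astype(int))
for k in range(3):
  x=telemetry.observe(); print(x['tool_pos'],x['joint_pos'])
"
```

```text
76 -1 [[151.30433862 311.94851945]]
76 1 [[169.34945164 278.92976684]]
89 -1 [[150.42223103 308.37524622]]
89 1 [[168.69283259 275.27478716]]
100 -1 [[149.66137796 305.29490574]]
100 1 [[168.12708741 272.12749326]]
120 -1 [[148.24281189 299.55611743]]
120 1 [[167.07380635 266.27254503]]
0 [[ 0.54105015 -0.34901362]] [[ 0.56734436 -0.33842866]]
0.01 [[ 0.5466026  -0.35273548]] [[ 0.5662009  -0.33512083]]
0.02 [[ 0.55215505 -0.35645735]] [[ 0.56505744 -0.33181301]]
0.03 [[ 0.5577075  -0.36017922]] [[ 0.56391399 -0.32850519]]
0.04 [[ 0.56325995 -0.36390108]] [[ 0.56277053 -0.32519737]]
[[ 97  63  26  34  34  24  21  20  12   8   9   8   9  10  25  70 166 171]
 [ 89  11  15  34  34  15  12  20  17   7   9   6   8  42  36  55 120 138]
 [ 55  13  25  35  32  10  10   7   4   7   9   7   8  49  52  54 104  93]
 [ 75  21  28  29  24  11   9   8   7   7   6   7   8  28  51  67  87  86]
 [ 99  96  86  75  51  11   8   5  15  23  12   9   9  20  53  86  86  84]
 [ 96  97  97  97  96  93  77  49  54  53  52  47  37  49  86  85  86  87]
 [100  99  97  98  97  74  74  53  54  54  54  54  52  54  99  95  87  88]
 [101 101 101  99  74  53  53  53  55  55  54  55  53  55  85 102  98  98]]
[ 0.56984263 -0.34974526  0.00567169] [-6.13578168e-01  6.03279448e-01  1.51808332e+00 -1.03401949e-04
  1.01389477e+00 -2.52621465e+00]
[ 0.56984263 -0.34974526  0.00567169] [-6.13578168e-01  6.03279448e-01  1.51808332e+00 -1.03401949e-04
  1.01389477e+00 -2.52621465e+00]
[ 0.56984263 -0.34974526  0.00567169] [-6.13578168e-01  6.03279448e-01  1.51808332e+00 -1.03401949e-04
  1.01389477e+00 -2.52621465e+00]
```

Request:
carry_out(
  increments=[
    [1,0.2,0,0,0,0,0],
    [1,0.3,0,0,0,0,0],
    [1,0.3,0,0,0,0,0],
  ],
)

```text
time: 5.18
tool_pos: [0.5696, -0.3495, 0.0023]
tcp_rot: [0.698, -0.122, 0.695, 0.119]
ft_force: [0.8, -0.4, -0.9]
opening: 0.0
```

Request:
carry_out(
  increments=[
    [1,0.1,0,0,0,0,0],
    [1,0.2,0,0,0,0,0],
    [1,0.2,0,0,0,0,0],
  ],
)

```text
time: 5.43
tool_pos: [0.5694, -0.3495, 0.0]
tcp_rot: [0.698, -0.122, 0.696, 0.119]
ft_force: [-0.7, 0.3, -0.4]
opening: -0.0
```

Request:
carry_out(
  increments=[
    [1,0.1,0,0,0,0,0],
    [1,0.15,0,0,0,0,0],
    [1,0.15,0,0,0,0,0],
  ],
)

```text
time: 5.68
tool_pos: [0.5693, -0.3494, -0.0017]
tcp_rot: [0.698, -0.122, 0.696, 0.119]
ft_force: [-0.4, -0.0, -0.4]
opening: 0.0001
```

Request:
carry_out(
  increments=[
    [1,0.1,0,0,0,0,0],
    [1,0.15,0,0,0,0,0],
    [1,0.15,0,0,0,0,0],
  ],
)

```text
time: 5.93
tool_pos: [0.5692, -0.3493, -0.0033]
tcp_rot: [0.698, -0.121, 0.696, 0.119]
ft_force: [-0.4, 0.1, 0.2]
opening: -0.0
```

Request:
carry_out(
  increments=[
    [1,0.1,0,0,0,0,0],
    [1,0.2,0,0,0,0,0],
    [1,0.2,0,0,0,0,0],
  ],
)

```text
time: 6.18
tool_pos: [0.5691, -0.3492, -0.0056]
tcp_rot: [0.698, -0.121, 0.696, 0.119]
ft_force: [-0.4, -0.3, 1.0]
opening: -0.0004
```

Request:
carry_out(
  increments=[
    [1,0.1,0,0,0,0,0],
    [1,0.1,0,0,0,0,0],
  ],
)

```text
time: 6.35
tool_pos: [0.569, -0.3491, -0.0068]
tcp_rot: [0.698, -0.121, 0.696, 0.119]
ft_force: [0.4, -0.9, 0.5]
opening: -0.0001
```

```bash
python3 -c "
from h import *
plan((566.9,-349.4,2),19.6,0)
s=vision.capture('scene'); t=vision.capture('top')
a=s['img'][264:344,117:217]; b=t['img'][158:238,350:450]
cv2.imwrite('pics/s6.png',np.clip(1.8*np.hstack([cv2.resize(x,(400,320),interpolation=cv2.INTER_CUBIC) for x in (a,b)]),0,255))"
```

```text
t 6.35 tcp mm [ 569.  -349.1   -6.8] F [ 0.4 -0.9  0.5] open -0.1 j [-0.61  0.62  1.53 -0.    0.99 -2.53]
 tool y [-0.335  0.942 -0.003] x [ 0.003 -0.002 -1.   ]
 shift cm [-0.88  0.04 -0.2 ] turn deg [-0.01  0.12  0.18]
 shift in final frame [-0.88  0.04 -0.2 ][ WARN:0@1.995] global loadsave.cpp:1063 imwrite_ Unsupported depth image for selected encoder is fallbacked to CV_8U.
```

View pics/s6.png

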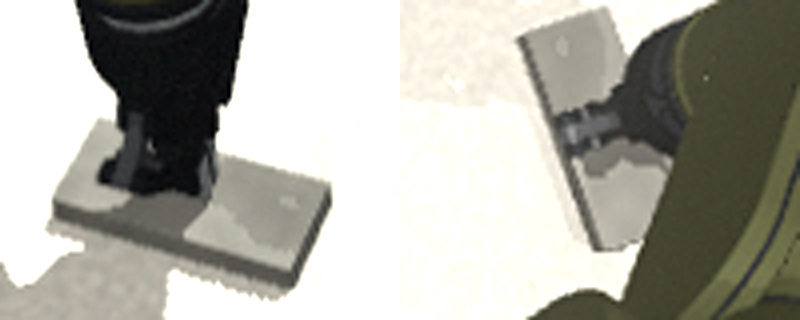

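Request:
carry_out(
  increments=[
    [1,0.1,0,0,0,0,0],
    [1,0.2,0,0,0,0,0],
    [1,0.2,0,0,0,0,0],
  ],
)

```text
time: 6.7
tool_pos: [0.5689, -0.3491, -0.0089]
tcp_rot: [0.698, -0.121, 0.696, 0.119]
ft_force: [-0.2, -0.7, -0.5]
opening: -0.0001
```

Request:
carry_out(
  increments=[
    [1,0.1,0,0,0,0,0],
    [1,0.1,0,0,0,0,0],
  ],
)

```text
time: 6.87
tool_pos: [0.5687, -0.349, -0.0102]
tcp_rot: [0.698, -0.121, 0.696, 0.119]
ft_force: [0.6, -0.6, 1.0]
opening: -0.0
```

Request:
carry_out(
  increments=[
    [1,0.1,0,0,0,0,0],
    [1,0.2,0,0,0,0,0],
    [1,0.2,0,0,0,0,0],
  ],
)

```text
time: 7.12
tool_pos: [0.5686, -0.3488, -0.0124]
tcp_rot: [0.697, -0.121, 0.696, 0.12]
ft_force: [-0.1, -0.5, 0.3]
opening: -0.0003
```

Request:
carry_out(
  increments=[
    [1,0.1,0,0,0,0,0],
    [1,0.2,0,0,0,0,0],
    [1,0.2,0,0,0,0,0],
  ],
)

```text
time: 7.37
tool_pos: [0.5686, -0.3489, -0.0145]
tcp_rot: [0.697, -0.121, 0.696, 0.12]
ft_force: [0.4, -0.3, 0.1]
opening: -0.0001
```

```bash
python3 -c "
from h import *
plan((566.9,-349.4,2),19.6,0)
s=vision.capture('scene'); t=vision.capture('top')
print(s['img'][300:324:1,140:176:2].mean(2).astype(int))
print(t['img'][178:204,384:412:2].mean(2).astype(int))"
```

```text
t 7.37 tcp mm [ 568.6 -348.9  -14.5] F [ 0.4 -0.3  0.1] open -0.1 j [-0.61  0.63  1.53 -0.    0.98 -2.53]
 tool y [-0.335  0.942 -0.002] x [ 0.002 -0.002 -1.   ]
 shift cm [-1.65  0.   -0.18] turn deg [-0.01  0.09  0.14]
 shift in final frame [-1.65  0.01 -0.18]
[[ 98 100 100 102  79  34  32  11   7   9   9   6   8   9  13  21 168 172]
 [ 98  99 103 103  62  32  32  28   9   8   7   7   8   6  13  41 153 173]
 [ 99 100 103 100  40  34  31  36  10   9   8   8   8   7   8  52 120 140]
 [100 101 103  87  34  34  25  29   7   8   9   9   9   7   9  54 105 100]
 [100 102 102  62  34  34  21  21   9   9   8   9   9   8  15  54  94  89]
 [101 101  74  31  33  33  19  18  12  10  11  10   9   7  29  46  88  87]
 [100  95  28  14  34  32  18  23  19  12   6   7   8  10  42  33  88  87]
 [100  76  10  19  34  32  17  21  22  11   5   8   8  17  46  31  86  86]
 [ 98  47  13  23  32  33  10  13  16   8   6   6   5  16  50  23  80  85]
 [ 97  21  14  33  34  29  11   6  10   6   6   8   9  12  51  15  74  85]
 [ 97  12  12  35  35  21  12   9   8   3   8   6   8  12  49  22  82  87]
 [ 99  32  1
[... 1798 characters left out ...]
1  65  58  83  56  54  33  31  32  39  25  26  27]
 [139 130  87  54  74  39  51  45  29  50  62  32  30  27]
 [139 130 104  47  52  36  40  65  40  69  67  53  51  44]
 [141 129 116  33  44  37  42  72  59  65  65  65  66  67]
 [144 131 134  41  38  38  61  68  68  65  64  65  63  64]
 [143 133 133  56  41  55  71  68  66  64  71  61  62  63]
 [145 135 130  73  53  69  68  68  66  72  90  80  64  62]
 [145 135 129  93  59  69  67  67  65  84  99  99  82  79]
 [143 138 129 120  58  68  66  65  64  91  97  96  95  97]
 [141 143 130 138  57  80  64  63  82  99  96  95  95  95]
 [142 142 131 135  57  78  84  81  99  96  96  94  95  94]
 [144 144 133 132  54  55 102  97  96  95  95  96  95  95]]
```

Request:
carry_out(
  increments=[
    [1,0.1,0,0,0,0,0],
    [1,0.2,0,0,0,0,0],
    [1,0.2,0,0,0,0,0],
  ],
)

```text
time: 7.72
tool_pos: [0.5686, -0.3489, -0.0146]
tcp_rot: [0.698, -0.121, 0.696, 0.119]
ft_force: [-1.9, 2.8, 10.5]
opening: 0.0001
```

Request:
carry_out(
  increments=[
    [1,0.1,0,0,0,0,0],
    [1,0.2,0,0,0,0,0],
    [1,0.2,0,0,0,0,0],
  ],
)

```text
time: 7.97
tool_pos: [0.5687, -0.349, -0.0146]
tcp_rot: [0.698, -0.121, 0.696, 0.119]
ft_force: [-2.9, 2.9, 11.1]
opening: 0.0
```

Request:
carry_out(
  increments=[
    [1,0.1,0,0,0,0,0],
    [1,0.2,0,0,0,0,0],
    [1,0.2,0,0,0,0,0],
  ],
)

```text
time: 8.22
tool_pos: [0.5688, -0.349, -0.0146]
tcp_rot: [0.698, -0.122, 0.696, 0.119]
ft_force: [-5.1, 2.4, 13.3]
opening: -0.0002
```

Request:
carry_out(
  increments=[
    [0,-1.5,0,0,0,0,0],
    [0,-3,0,0,0,0,0],
    [0,-3,0,0,0,0,0],
    [0,-3,0,0,0,0,0],
    [0,-3,0,0,0,0,0],
  ],
)

```text
time: 8.63
tool_pos: [0.5682, -0.3486, 0.0145]
tcp_rot: [0.698, -0.121, 0.696, 0.119]
ft_force: [0.3, -0.3, -0.1]
opening: 0.0603
```

Request:
carry_out(
  increments=[
    [0,0,0,0,0,0,0],
    [0,0,0,0,0,0,0],
  ],
)

```text
time: 8.8
tool_pos: [0.5673, -0.348, 0.0131]
tcp_rot: [0.697, -0.121, 0.696, 0.12]
ft_force: [-0.1, 0.6, -0.5]
opening: 0.0833
```

```bash
python3 -c "
from h import *
plan((566.9,-349.4,2),19.6,0)
s=vision.capture('scene'); t=vision.capture('top')
a=s['img'][250:350,107:232]; b=t['img'][143:243,340:465]
im=np.hstack([cv2.resize(x,(400,320),interpolation=cv2.INTER_CUBIC) for x in (a,b)]).astype(float)
cv2.imwrite('pics/s7.png',(255*(im/255)**.5).astype(np.uint8))
T=telemetry.observe()['tool_pos']+[0,0,.0366+.013]; y=np.array([-.335,.942,0]); z=np.array([.942,.335,0])
for k in (-57,-42.5,42.5,57):
  for w in (-11,11):
    p=T+(k*y+w*z)/1e3; print(k,w,np.round((proj(s,[p])[0]-[107,250])*3.2),np.round((proj(t,[p])[0]-[340,143])*3.2)+[400,0])"
```

```text
t 8.8 tcp mm [ 567.3 -348.    13.1] F [-0.1  0.6 -0.5] open 83.3 j [-0.61  0.59  1.51 -0.    1.03 -2.53]
 tool y [-0.335  0.942 -0.001] x [ 0.001 -0.001 -1.   ]
 shift cm [ 1.11 -0.11 -0.09] turn deg [-0.    0.04  0.08]
 shift in final frame [ 1.11 -0.12 -0.09]
-57 -11 [125. 226.] [688. 130.]
-57 11 [157. 235.] [677. 101.]
-42.5 -11 [136. 206.] [670. 136.]
-42.5 11 [168. 216.] [660. 108.]
42.5 -11 [193. 101.] [566. 174.]
42.5 11 [223. 109.] [555. 145.]
57 -11 [202.  85.] [547. 180.]
57 11 [232.  93.] [537. 152.]
```

View pics/s7.png

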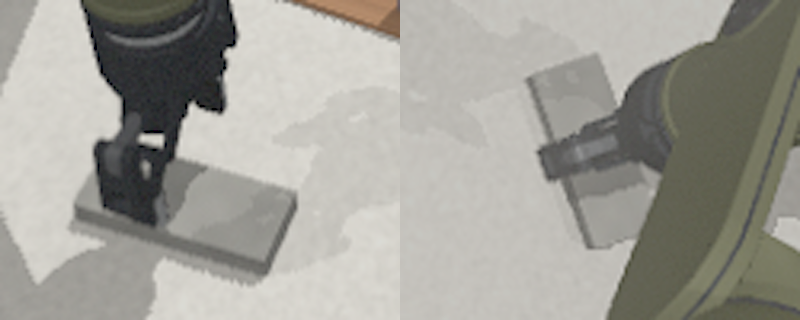

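Request:
carry_out(
  increments=[
    [0,2,-0.1,-0.1,0,0,0],
    [0,4,-0.1,-0.1,0,0,0],
    [0,4.7,-0.1,-0.1,0,0,0],
    [0,4.7,-0.1,-0.1,0,0,0],
    [0,4.7,-0.1,-0.1,0,0,0],
  ],
)

```text
time: 9.32
tool_pos: [0.5668, -0.3493, -0.0341]
tcp_rot: [0.697, -0.121, 0.697, 0.12]
ft_force: [0.0, -0.5, 0.5]
opening: 0.0853
```

Request:
carry_out(
  increments=[
    [1,0,0,0,0,0,0],
    [1,0,0,0,0,0,0],
    [1,0,0,0,0,0,0],
    [1,0,0,0,0,0,0],
    [1,0,0,0,0,0,0],
  ],
  force=60,
)

```text
time: 9.73
tool_pos: [0.5679, -0.3501, -0.0325]
tcp_rot: [0.698, -0.121, 0.696, 0.119]
ft_force: [0.2, -0.3, 5.5]
opening: 0.0544
```

```bash
python3 -c "
from h import *
plan((520.7,-95.4,100),14.5,0)"
```

```text
t 9.73 tcp mm [ 567.9 -350.1  -32.5] F [ 0.2 -0.3  5.5] open 54.4 j [-0.62  0.65  1.55 -0.    0.94 -2.53]
 tool y [-0.335  0.942 -0.003] x [ 0.003 -0.003 -1.   ]
 shift cm [-13.33  25.54   4.13] turn deg [5.1  0.12 0.19]
 shift in final frame [-13.25  25.85   1.81]
```

Request:
carry_out(
  increments=[
    [1,-0.5,0,0,0,0,0],
    [1,-2,0,0,0,0,0],
    [1,-5,0,0,0,0,0],
    [1,-8,0,0,0,0,0],
    [1,-11,0,0,0,0,0],
  ],
)

```text
time: 10.15
tool_pos: [0.5662, -0.3489, 0.0774]
tcp_rot: [0.697, -0.12, 0.697, 0.12]
ft_force: [1.0, 0.5, -3.4]
opening: 0.0543
```

Request:
carry_out(
  increments=[
    [1,0,2,0.3,2,0,0],
    [1,0,5,0.6,4,0,0],
    [1,0,8,0.9,5.1,0,0.2],
    [1,0,11,1.2,5.1,0,0.2],
    [1,0,13,1.5,5.1,0,0.2],
  ],
)

```text
time: 10.57
tool_pos: [0.5339, -0.218, 0.0767]
tcp_rot: [0.7, -0.087, 0.703, 0.092]
ft_force: [-0.7, 0.5, -3.5]
opening: 0.0545
```

```bash
python3 -c "
from h import *
plan((520.7,-95.4,60),14.5,0)"
```

```text
t 10.57 tcp mm [ 533.9 -218.    76.7] F [-0.7  0.5 -3.5] open 54.5 j [-0.46  0.42  1.65  0.    1.07 -2.29]
 tool y [-0.25   0.968  0.007] x [-0.005  0.006 -1.   ]
 shift cm [ 1.75 12.19  1.8 ] turn deg [ 0.01 -0.17 -0.39]
 shift in final frame [ 1.67 12.2   1.79]
```

Request:
carry_out(
  increments=[
    [1,0,4,0.6,0,-0.2,-0.4],
    [1,0,8,1.2,0,-0.2,-0.4],
    [1,0,11,1.7,0,-0.2,-0.4],
    [1,0,12.2,1.8,0,-0.2,-0.4],
    [1,0,12.2,1.8,0,-0.2,-0.4],
  ],
)

```text
time: 10.98
tool_pos: [0.5185, -0.0919, 0.0771]
tcp_rot: [0.7, -0.09, 0.702, 0.091]
ft_force: [-0.1, -0.6, -3.8]
opening: 0.0542
```

```bash
python3 -c "
from h import *
plan((520.7,-95.4,60),14.5,0)
s=vision.capture('scene'); t=vision.capture('top')
a=s['img'][150:275,160:285]; b=t['img'][145:270,235:360]
im=np.hstack([cv2.resize(x,(400,400),interpolation=cv2.INTER_CUBIC) for x in (a,b)]).astype(float)
cv2.imwrite('pics/s8.png',(255*(im/255)**.5).astype(np.uint8))"
```

```text
t 10.98 tcp mm [518.5 -91.9  77.1] F [-0.1 -0.6 -3.8] open 54.2 j [-0.26  0.36  1.76  0.    1.02 -2.08]
 tool y [-0.254  0.967  0.002] x [-0.002  0.002 -1.   ]
 shift cm [ 1.71 -0.4   0.13] turn deg [ 0.21 -0.11 -0.13]
 shift in final frame [ 1.71 -0.39  0.12]
```

View pics/s8.png

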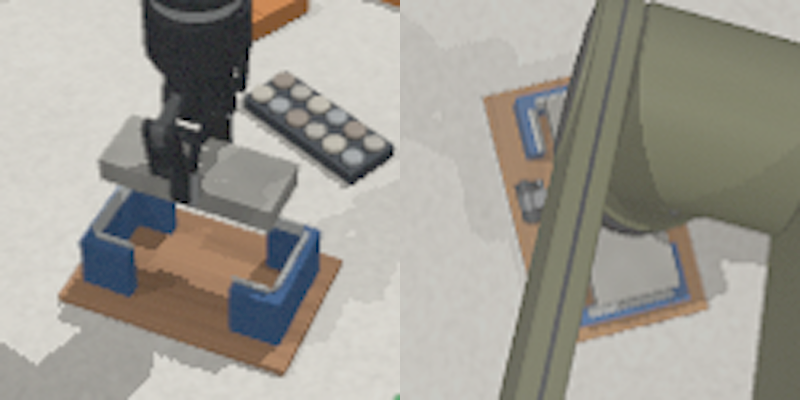

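```bash
cat >> h.py <<'E'
def body(xy_mm,yaw,pts):
    c,s=np.cos(np.radians(yaw)),np.sin(np.radians(yaw)); p=np.float64(pts)
    return np.c_[xy_mm[0]+c*p[:,0]-s*p[:,1],xy_mm[1]+s*p[:,0]+c*p[:,1],p[:,2]]/1e3
E
python3 -c "
from h import *
s=vision.capture('scene'); T=telemetry.observe()['tool_pos']*1e3
f=lambda P:np.round((proj(s,P)-[160,150])*3.2)
print('tile',T,*f(body(T[:2],14.7,[(-70,-28,T[2]+55),(70,-28,T[2]+55),(70,28,T[2]+55),(70,-28,T[2]+33),(-70,-28,T[2]+33)])).tolist())
print('jigwalls',*f(body((520.7,-95.4),14.5,[(-84.5,-42.5,8),(-42.5,-42.5,8),(42.5,-42.5,8),(84.5,-42.5,8)])).tolist())
print('board z8',*f(body((520.7,-95.4),14.5,[(-97.5,-62.5,8),(97.5,-62.5,8),(97.5,62.5,8)])).tolist())
"
```

```text
tile [521.13251904 -96.08250629  77.49219954] [97.0, 159.0] [271.0, 212.0] [300.0, 162.0] [271.0, 233.0] [99.0, 180.0]
jigwalls [84.0, 277.0] [131.0, 293.0] [229.0, 325.0] [279.0, 342.0]
board z8 [58.0, 289.0] [285.0, 367.0] [343.0, 254.0]
```

Request:
carry_out(
  increments=[
    [1,1.5,0,0,0,0,0],
    [1,3,0,0,0,0,0],
    [1,4,0,0,0,0,0],
    [1,4,0,0,0,0,0],
    [1,4,0,0,0,0,0],
  ],
)

```text
time: 11.55
tool_pos: [0.5208, -0.097, 0.0368]
tcp_rot: [0.701, -0.089, 0.702, 0.089]
ft_force: [-0.5, -0.3, -3.6]
opening: 0.0542
```

```bash
python3 -c "
from h import *
plan((520.7,-95.4,37),14.5,0)
s=vision.capture('scene');s=vision.capture('scene'); 
plan((520.7,-95.4,37),14.5,0)
T=telemetry.observe()['tool_pos']*1e3
im=cv2.cvtColor(s['img'],cv2.COLOR_BGR2HSV)
m=((im[...,1]<60)&(im[...,2]>50)&(im[...,2]<130)).astype(np.uint8)
cv2.imwrite('pics/m.png',m*255)
b=s['img'][165:265,170:270]
cv2.imwrite('pics/s9.png',(255*(cv2.resize(b,(600,600),interpolation=cv2.INTER_CUBIC)/255.)**.5).astype(np.uint8))
f=lambda P:np.round((proj(s,P)-[170,165])*6)
print('tile',T,*f(body(T[:2],14.5,[(-70,-28,T[2]+55),(70,-28,T[2]+55),(70,28,T[2]+55),(-70,-28,T[2]+33),(70,-28,T[2]+33),(70,28,T[2]+33)])).tolist())
print('lips',*f(body((520.7,-95.4),14.5,[(-72.5-12,-42.5,56),(-42.5,-42.5,56),(42.5,-42.5,56),(84.5,-42.5,56),(84.5,42.5,56)])).tolist())
"
```

```text
t 11.55 tcp mm [520.8 -97.   36.8] F [-0.5 -0.3 -3.6] open 54.2 j [-0.26  0.42  1.8  -0.    0.92 -2.09]
 tool y [-0.25   0.968 -0.   ] x [-0.001 -0.001 -1.   ]
 shift cm [-0.02  0.16  0.03] turn deg [-0.05 -0.05  0.02]
 shift in final frame [-0.02  0.16  0.03]
t 11.65 tcp mm [521.8 -96.9  37.9] F [ 0.2 -0.6 -2.5] open 54.4 j [-0.26  0.42  1.8  -0.    0.92 -2.09]
 tool y [-0.25   0.968 -0.002] x [ 0.002 -0.001 -1.   ]
 shift cm [ 0.09  0.17 -0.07] turn deg [-0.01  0.08  0.1 ]
 shift in final frame [ 0.09  0.17 -0.07]
tile [521.84510221 -96.88596033  37.87332446] [129.0, 280.0] [447.0, 380.0] [500.0, 287.0] [133.0, 317.0] [446.0, 418.0] [499.0, 324.0]
lips [89.0, 352.0] [179.0, 382.0] [369.0, 444.0] [465.0, 475.0] [543.0, 333.0]
```

View pics/s9.png

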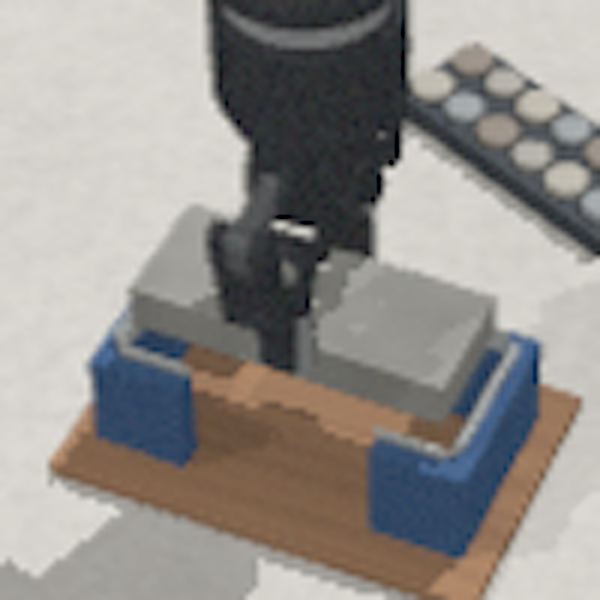

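Request:
carry_out(
  increments=[
    [1,0,0.15,0,0,0,0],
    [1,0.5,0.15,0,0,0,0],
    [1,1,0.15,0,0,0,0],
    [1,1.3,0.15,0,0,0,0],
    [1,1.3,0.15,0,0,0,0],
  ],
)

```text
time: 12.07
tool_pos: [0.5207, -0.0951, 0.0241]
tcp_rot: [0.701, -0.09, 0.701, 0.089]
ft_force: [0.4, -0.3, -3.8]
opening: 0.0547
```

Request:
carry_out(
  increments=[
    [1,0.4,0,0,0,0,0],
    [1,0.8,0,0,0,0,0],
    [1,1.2,0,0,0,0,0],
    [1,1.2,0,0,0,0,0],
  ],
)

```text
time: 12.4
tool_pos: [0.52, -0.0949, 0.0111]
tcp_rot: [0.701, -0.089, 0.702, 0.089]
ft_force: [-1.5, 0.4, -3.9]
opening: 0.0546
```

Request:
carry_out(
  increments=[
    [1,0.6,0,0,0,0,0],
    [1,1.2,0,0,0,0,0],
    [1,1.8,0,0,0,0,0],
    [1,1.8,0,0,0,0,0],
  ],
)

```text
time: 12.73
tool_pos: [0.5188, -0.0947, -0.0084]
tcp_rot: [0.7, -0.089, 0.703, 0.09]
ft_force: [-0.5, 0.1, -4.4]
opening: 0.0543
```

Request:
carry_out(
  increments=[
    [1,0.5,0,0,0,0,0],
    [1,1,0,0,0,0,0],
    [1,1.3,0,0,0,0,0],
    [1,1.3,0,0,0,0,0],
  ],
)

```text
time: 13.07
tool_pos: [0.5186, -0.0946, -0.0221]
tcp_rot: [0.7, -0.089, 0.703, 0.09]
ft_force: [0.9, -0.1, -4.0]
opening: 0.0544
```

```bash
python3 -c "
from h import *
plan((520.7,-95.4,-24),14.5,0)"
```

```text
t 13.07 tcp mm [518.6 -94.6 -22.1] F [ 0.9 -0.1 -4. ] open 54.4 j [-0.26  0.5   1.86 -0.    0.79 -2.08]
 tool y [-0.25   0.968  0.002] x [-0.005  0.    -1.   ]
 shift cm [ 0.19 -0.13  0.19] turn deg [-0.   -0.25 -0.09]
 shift in final frame [ 0.19 -0.13  0.18]
```

Request:
carry_out(
  increments=[
    [1,0.1,-0.1,0.2,0,-0.2,0],
    [1,0.1,-0.1,0.2,0,-0.2,0],
    [1,0.2,-0.1,0.2,0,-0.2,0],
    [1,0.2,-0.1,0.2,0,-0.2,0],
  ],
)

```text
time: 13.4
tool_pos: [0.5207, -0.0951, -0.0241]
tcp_rot: [0.701, -0.089, 0.702, 0.09]
ft_force: [0.5, -0.3, -2.4]
opening: 0.0544
```

Request:
carry_out(
  increments=[
    [1,0.1,0,0,0,0,0],
    [1,0.15,0,0,0,0,0],
    [1,0.15,0,0,0,0,0],
  ],
)

```text
time: 13.65
tool_pos: [0.5208, -0.0951, -0.0245]
tcp_rot: [0.701, -0.089, 0.702, 0.09]
ft_force: [-2.6, 0.8, 5.2]
opening: 0.0546
```

Request:
carry_out(
  increments=[
    [0.6,0,0,0,0,0,0],
    [0.3,0,0,0,0,0,0],
    [0,0,0,0,0,0,0],
    [0,0,0,0,0,0,0],
    [0,0,0,0,0,0,0],
  ],
)

```text
time: 14.07
tool_pos: [0.5211, -0.0952, -0.0243]
tcp_rot: [0.701, -0.089, 0.701, 0.09]
ft_force: [0.3, -0.5, 0.1]
opening: 0.0853
```

Request:
carry_out(
  increments=[
    [0,-1,0,0,0,0,0],
    [0,-4,0,0,0,0,0],
    [0,-7,0,0,0,0,0],
    [0,-10,0,0,0,0,0],
    [0,-13,0,0,0,0,0],
  ],
)

```text
time: 14.48
tool_pos: [0.5209, -0.0953, 0.1076]
tcp_rot: [0.701, -0.089, 0.701, 0.09]
ft_force: [1.1, -0.4, 0.1]
opening: 0.0857
```

```bash
python3 -c "
from h import *
plan((471.8,337.9,100),7.2,0)"
```

```text
t 14.48 tcp mm [520.9 -95.3 107.6] F [ 1.1 -0.4  0.1] open 85.7 j [-0.26  0.33  1.72  0.    1.09 -2.09]
 tool y [-0.25   0.968  0.001] x [-0.     0.001 -1.   ]
 shift cm [ 0.8  43.17  6.1 ] turn deg [ 7.3   0.   -0.05]
 shift in final frame [ 0.76 43.59  0.56]
```

Request:
carry_out(
  increments=[
    [0,0,3.5,0.5,2,0,0],
    [0,0,7.5,1,4,0,0],
    [0,0,11.5,1.6,6,0,0],
    [0,0,15,2.1,7.3,0,0],
    [0,0,17,2.4,7.3,0,0],
  ],
)

```text
time: 14.9
tool_pos: [0.5006, 0.0785, 0.1087]
tcp_rot: [0.706, -0.044, 0.705, 0.045]
ft_force: [0.9, -0.5, 0.3]
opening: 0.0853
```

Request:
carry_out(
  increments=[
    [0,0,3.5,0.1,0,0,0],
    [0,0,7,0.1,0,0,0],
    [0,0,10,0.2,0,0,0],
    [0,0,13.2,0.2,0,0,0],
    [0,0,13.2,0.2,0,0,0],
  ],
)

```text
time: 15.32
tool_pos: [0.4857, 0.215, 0.11]
tcp_rot: [0.706, -0.044, 0.705, 0.048]
ft_force: [-0.1, 0.4, 0.0]
opening: 0.0853
```

Request:
carry_out(
  increments=[
    [0,0,3.5,0.1,0,0,0],
    [0,0,7,0.1,0,0,0],
    [0,0,10,0.2,0,0,0],
    [0,0,13.2,0.2,0,0,0],
    [0,0,13.2,0.2,0,0,0],
  ],
)

```text
time: 15.73
tool_pos: [0.4707, 0.3515, 0.1117]
tcp_rot: [0.707, -0.044, 0.704, 0.05]
ft_force: [0.6, 0.7, 0.5]
opening: 0.0855
```

```bash
python3 - <<'E'
from h import *
c=vision.capture("top")
plan((471.8,337.9,-33),7.2,0)
# tile in jig: top at z=.030
M={"tile":lambda g,h:(h[...,1]<60)&(g>30)}
*r,im=orect(c,(.5207,-.0954),.030,lambda g,h:(h[...,1]<45)&(g>50)&(g<150),half=.1)
print("tile in jig",*r)
*r,im2=orect(c,(.5207,-.0954),.008,MASK["jig"]); print("jig",*r)
np.save("o.npy",im)
k=cv2.cvtColor(ortho(c,.5207,-.0954,.030,.1,.5),cv2.COLOR_BGR2HSV)
cv2.imwrite('pics/tj.png',np.hstack([cv2.resize(im,(400,400)),cv2.resize(cv2.cvtColor(k[...,1],cv2.COLOR_GRAY2BGR),(400,400))]))
E
```

```text
t 15.78 tcp mm [470.6 348.5 111.3] F [ 0.  -0.9  0.2] open 85.2 j [ 0.56  0.39  1.6   0.    1.14 -1.14]
 tool y [-0.133  0.991  0.006] x [ 0.003  0.007 -1.   ]
 shift cm [14.42 -1.16 -0.08] turn deg [ 0.45  0.22 -0.37]
 shift in final frame [ 1.443e+01 -1.070e+00 -1.000e-02]
tile in jig [ 519.8 -100.1] 14.6 [157.   76.9]
jig [520.6 -95.5] 14.6 [194.1 125.4]
```

Request:
carry_out(
  increments=[
    [0,3,-1.1,0,0.4,0.2,-0.4],
    [0,6,-1.1,0,0.4,0.2,-0.4],
    [0,9,-1.1,0,0.4,0.2,-0.4],
    [0,10,-1.1,0,0.4,0.2,-0.4],
    [0,10,-1.1,0,0.4,0.2,-0.4],
  ],
)

```text
time: 16.2
tool_pos: [0.4701, 0.3355, 0.0088]
tcp_rot: [0.704, -0.046, 0.708, 0.043]
ft_force: [-0.4, -0.6, -0.2]
opening: 0.0856
```

```bash
python3 - <<'E'
from h import *
plan((471.8,337.9,-33),7.2,0)
E
```

```text
t 16.2 tcp mm [470.1 335.5   8.8] F [-0.4 -0.6 -0.2] open 85.6 j [ 0.55  0.51  1.72 -0.    0.92 -1.15]
 tool y [-0.125  0.992 -0.004] x [-0.005 -0.005 -1.   ]
 shift cm [4.17 0.24 0.23] turn deg [-0.01 -0.34  0.22]
 shift in final frame [4.18 0.22 0.2 ]
```

Request:
carry_out(
  increments=[
    [0,1.5,0.2,0.2,0,-0.3,0.2],
    [0,3,0.2,0.2,0,-0.3,0.2],
    [0,4.2,0.2,0.2,0,-0.3,0.2],
    [0,4.2,0.2,0.2,0,-0.3,0.2],
    [0,4.2,0.2,0.2,0,-0.3,0.2],
  ],
)

```text
time: 16.62
tool_pos: [0.4724, 0.3374, -0.0321]
tcp_rot: [0.706, -0.044, 0.706, 0.044]
ft_force: [-0.9, 0.4, 0.1]
opening: 0.0851
```

Request:
carry_out(
  increments=[
    [1,0,0,0,0,0,0],
    [1,0,0,0,0,0,0],
    [1,0,0,0,0,0,0],
    [1,0,0,0,0,0,0],
    [1,0,0,0,0,0,0],
  ],
  force=40,
)

```text
time: 17.03
tool_pos: [0.4737, 0.3379, -0.0302]
tcp_rot: [0.707, -0.044, 0.705, 0.045]
ft_force: [-0.8, -0.7, 6.3]
opening: 0.0548
```

```bash
python3 - <<'E'
from h import *
plan((471.8,337.9,-33),7.2,0)
E
```

```text
t 17.03 tcp mm [473.7 337.9 -30.2] F [-0.8 -0.7  6.3] open 54.8 j [ 0.55  0.56  1.75 -0.    0.83 -1.15]
 tool y [-0.125  0.992  0.001] x [ 0.003  0.001 -1.   ]
 shift cm [ 0.28  0.02 -0.18] turn deg [-0.03  0.17 -0.05]
 shift in final frame [ 0.28  0.03 -0.18]
```

Request:
carry_out(
  increments=[
    [1,-0.5,0,0,0,0,0],
    [1,-3,0,0,0,0,0],
    [1,-6,0,0,0,0,0],
    [1,-9,0,0,0,0,0],
    [1,-12,0,0,0,0,0],
  ],
)

```text
time: 17.45
tool_pos: [0.4729, 0.3376, 0.0916]
tcp_rot: [0.707, -0.044, 0.705, 0.045]
ft_force: [1.1, 0.2, -1.5]
opening: 0.0548
```

Request:
carry_out(
  increments=[
    [1,0,-3.5,0,2,0,0],
    [1,0,-7,0,4,0,0],
    [1,0,-10.5,0,6,0,0],
    [1,0,-14,0,7.3,0,0],
    [1,0,-16,0,7.3,0,0],
  ],
)

```text
time: 17.87
tool_pos: [0.4926, 0.1758, 0.0923]
tcp_rot: [0.708, 0.001, 0.706, -0.001]
ft_force: [-0.1, -0.6, -0.7]
opening: 0.0549
```

```bash
python3 - <<'E'
from h import *
plan((522.5,-94.9,80),14.5,0)
E
```

```text
t 17.87 tcp mm [492.6 175.8  92.3] F [-0.1 -0.6 -0.7] open 54.9 j [ 0.26  0.34  1.76 -0.    1.05 -1.3 ]
 tool y [ 0.004  1.    -0.   ] x [ 0.003 -0.    -1.   ]
 shift cm [  1.24 -27.06   3.08] turn deg [-14.71   0.18   0.03]
 shift in final frame [  1.23 -26.96  -3.89]
```

Request:
carry_out(
  increments=[
    [1,0,-3,0.3,-3.5,0,0],
    [1,0,-6,0.6,-7,0,0],
    [1,0,-9,1,-10.5,0,0],
    [1,0,-12,1.4,-14,0,0],
    [1,0,-13,1.5,-14.7,0,0],
  ],
)

```text
time: 18.28
tool_pos: [0.5078, 0.0422, 0.0932]
tcp_rot: [0.703, -0.09, 0.7, 0.089]
ft_force: [-0.4, -0.2, -0.6]
opening: 0.0548
```

```bash
python3 - <<'E'
from h import *
plan((522.5,-94.9,50),14.5,0)
E
```

```text
t 18.28 tcp mm [507.8  42.2  93.2] F [-0.4 -0.2 -0.6] open 54.8 j [ 0.    0.32  1.78 -0.    1.03 -1.82]
 tool y [-0.251  0.968 -0.003] x [ 0.005 -0.002 -1.   ]
 shift cm [  4.36 -13.63  -2.03] turn deg [0.03 0.24 0.17]
 shift in final frame [  4.32 -13.64  -2.01]
```

Request:
carry_out(
  increments=[
    [1,0,-4,-0.6,0,0.2,0.2],
    [1,0,-8,-1.2,0,0.2,0.2],
    [1,0,-11.5,-1.8,0,0.2,0.2],
    [1,0,-13.6,-2,0,0.2,0.2],
    [1,0,-13.6,-2,0,0.2,0.2],
  ],
)

```text
time: 18.7
tool_pos: [0.5241, -0.0991, 0.0945]
tcp_rot: [0.703, -0.089, 0.7, 0.087]
ft_force: [0.4, -0.3, -1.5]
opening: 0.0547
```

Request:
carry_out(
  increments=[
    [1,1.5,0,0,0,0,0],
    [1,3,0,0,0,0,0],
    [1,4,0,0,0,0,0],
    [1,4,0,0,0,0,0],
    [1,4,0,0,0,0,0],
  ],
)

```text
time: 19.12
tool_pos: [0.5235, -0.0983, 0.0543]
tcp_rot: [0.702, -0.089, 0.701, 0.088]
ft_force: [0.3, -0.2, -0.7]
opening: 0.0544
```

```bash
python3 - <<'E'
from h import *
c=vision.capture("scene");c=vision.capture("scene")
plan((522.5,-94.9,40),14.5,0)
T=telemetry.observe()["tool_pos"]*1e3; zt=T[2]+31+18
h=cv2.cvtColor(c["img"],cv2.COLOR_BGR2HSV)
m=((h[...,1]>150)&((h[...,0]<14))&(h[...,2]>90)).astype(np.uint8)
m[:150]=0; m[280:]=0; m[:,:150]=0
n,l,st,ce=cv2.connectedComponentsWithStats(m)
i=1+st[1:,4].argmax(); print(st[i])
ys,xs=np.nonzero(m)
pts=np.c_[xs,ys]
for d,nm in (((-1,0),"left"),((1,0),"right"),((0,1),"bottom"),((1,1),"botright")):
    k=(pts@np.array(d)).argmax(); print(nm,pts[k])
f=lambda P:np.round(proj(c,P),1).tolist()
print("pred L-front,R-front,R-back,L-back top:",f(body((520.7+T[0]-522.5,-95.4+T[1]+94.9),14.5,[(-70,-28,zt),(70,-28,zt),(70,28,zt),(-70,28,zt),(-70,-28,zt-18),(70,-28,zt-18)])))
cv2.imwrite('pics/a.png',(255*(cv2.resize(c['img'][165:265,170:270],(600,600),interpolation=cv2.INTER_CUBIC)/255.)**.5).astype(np.uint8))
E
```

```text
t 19.22 tcp mm [524.7 -98.7  55.2] F [-0.  -0.4 -0.6] open 54.5 j [-0.26  0.4   1.78 -0.    0.96 -2.09]
 tool y [-0.248  0.969 -0.003] x [ 0.004 -0.002 -1.   ]
 shift cm [ 1.51  0.43 -0.13] turn deg [-0.15  0.21  0.17]
 shift in final frame [ 1.52  0.43 -0.12]
[223 206  30  22 267]
left [179 241]
right [264 232]
bottom [247 265]
botright [249 264]
pred L-front,R-front,R-back,L-back top: [[190.9, 209.0], [244.3, 225.9], [253.3, 210.3], [201.4, 194.5], [191.4, 214.3], [244.2, 231.1]]
```

Request:
carry_out(
  increments=[
    [1,0.3,0.4,-0.1,-0.1,0.2,0.2],
    [1,0.8,0.4,-0.1,-0.1,0.2,0.2],
    [1,1.5,0.4,-0.1,-0.1,0.2,0.2],
    [1,1.5,0.4,-0.1,-0.1,0.2,0.2],
  ],
)

```text
time: 19.55
tool_pos: [0.5219, -0.0947, 0.039]
tcp_rot: [0.701, -0.089, 0.702, 0.089]
ft_force: [0.4, -0.2, -1.2]
opening: 0.0545
```

Request:
carry_out(
  increments=[
    [1,0.5,0,0,0,0,0],
    [1,1,0,0,0,0,0],
    [1,1.4,0,0,0,0,0],
    [1,1.4,0,0,0,0,0],
  ],
)

```text
time: 19.88
tool_pos: [0.521, -0.0946, 0.0238]
tcp_rot: [0.7, -0.088, 0.703, 0.09]
ft_force: [-0.4, 0.7, -0.8]
opening: 0.0546
```

```bash
python3 - <<'E'
from h import *
plan((522.5,-94.9,0),14.5,0)
E
```

```text
t 19.88 tcp mm [521.  -94.6  23.8] F [-0.4  0.7 -0.8] open 54.6 j [-0.26  0.44  1.81  0.    0.9  -2.08]
 tool y [-0.25   0.968  0.002] x [-0.004  0.001 -1.   ]
 shift cm [ 2.38 -0.08  0.15] turn deg [-0.04 -0.2  -0.14]
 shift in final frame [ 2.38 -0.07  0.14]
```

Request:
carry_out(
  increments=[
    [1,0.5,-0.1,0.15,0,-0.2,-0.1],
    [1,1,-0.1,0.15,0,-0.2,-0.1],
    [1,1.6,-0.1,0.15,0,-0.2,-0.1],
    [1,2,-0.1,0.15,0,-0.2,-0.1],
    [1,2,-0.1,0.15,0,-0.2,-0.1],
  ],
)

```text
time: 20.3
tool_pos: [0.5217, -0.0949, 0.0027]
tcp_rot: [0.701, -0.088, 0.702, 0.09]
ft_force: [-0.6, -0.5, -0.1]
opening: 0.0547
```

Request:
carry_out(
  increments=[
    [1,0.1,0,0,0,0,0],
    [1,0.2,0,0,0,0,0],
    [1,0.2,0,0,0,0,0],
  ],
)

```text
time: 20.55
tool_pos: [0.5217, -0.0949, 0.0006]
tcp_rot: [0.701, -0.088, 0.702, 0.09]
ft_force: [0.3, 0.2, -1.0]
opening: 0.0549
```

Request:
carry_out(
  increments=[
    [1,0.05,0,0,0,0,0],
    [1,0.1,0,0,0,0,0],
    [1,0.1,0,0,0,0,0],
  ],
)

```text
time: 20.8
tool_pos: [0.5219, -0.0949, -0.0001]
tcp_rot: [0.701, -0.089, 0.702, 0.089]
ft_force: [-0.6, -0.5, 0.2]
opening: 0.0547
```

Request:
carry_out(
  increments=[
    [1,0.1,0,0,0,0,0],
    [1,0.15,0,0,0,0,0],
    [1,0.15,0,0,0,0,0],
  ],
)

```text
time: 21.05
tool_pos: [0.5219, -0.095, -0.0002]
tcp_rot: [0.701, -0.089, 0.702, 0.089]
ft_force: [-2.5, 1.5, 11.4]
opening: 0.0546
```

Request:
carry_out(
  increments=[
    [0.6,0,0,0,0,0,0],
    [0.3,0,0,0,0,0,0],
    [0,0,0,0,0,0,0],
    [0,0,0,0,0,0,0],
    [0,0,0,0,0,0,0],
  ],
)

```text
time: 21.47
tool_pos: [0.5219, -0.095, -0.0004]
tcp_rot: [0.701, -0.089, 0.702, 0.089]
ft_force: [0.7, 0.0, -0.4]
opening: 0.0854
```

Request:
carry_out(
  increments=[
    [0,-1,0,0,0,0,0],
    [0,-4,0,0,0,0,0],
    [0,-7,0,0,0,0,0],
    [0,-10,0,0,0,0,0],
    [0,-10,0,0,0,0,0],
  ],
)

```text
time: 21.88
tool_pos: [0.5266, -0.0962, 0.1058]
tcp_rot: [0.705, -0.09, 0.698, 0.088]
ft_force: [1.2, -0.5, 0.8]
opening: 0.0856
```

```bash
python3 - <<'E'
from h import *
c=vision.capture("scene")
plan((487.4,107.8,100),-9.3,0)
# mosaic refined in scene: dark slab top edges; test corners
f=lambda P:np.round(proj(c,P),1).tolist()
print("pred",f(body((487.4,107.8),-9.3,[(-70,-28,14),(70,-28,14),(70,28,14),(-70,28,14),(-70,-28,0),(70,-28,0)])))
im=cv2.cvtColor(c["img"],cv2.COLOR_BGR2GRAY); h=cv2.cvtColor(c["img"],cv2.COLOR_BGR2HSV)
m=np.zeros_like(im); m[160:215,225:295]=(im[160:215,225:295]<75); m=cv2.morphologyEx(m,cv2.MORPH_CLOSE,np.ones((9,9)))
p=np.argwhere(m)[:,::-1]
for d in ((-1,0),(1,0),(0,1),(0,-1)): print(d,p[(p@np.array(d)).argmax()])
E
```

```text
t 21.93 tcp mm [525.2 -95.9 103.6] F [ 0.7 -0.8 -1.6] open 85.3 j [-0.26  0.33  1.72  0.    1.08 -2.08]
 tool y [-0.25   0.968 -0.003] x [ 0.007 -0.001 -1.   ]
 shift cm [ 0.31 20.67  1.42] turn deg [23.77  0.39  0.09]
 shift in final frame [ 0.36 19.49 -7.02]
pred [[235.6, 178.8], [269.9, 203.4], [283.8, 194.0], [249.5, 170.5], [235.6, 182.4], [269.7, 207.0]]
(-1, 0) [225 160]
(1, 0) [282 195]
(0, 1) [268 207]
(0, -1) [225 160]
```

Request:
carry_out(
  increments=[
    [0,0,3,0.2,6,0,0],
    [0,0,6,0.4,12,0,0],
    [0,0,10,0.7,18,0,0],
    [0,0,14,1,23.7,0.3,0],
    [0,0,17,1.2,23.7,0.3,0],
  ],
)

```text
time: 22.35
tool_pos: [0.4926, 0.074, 0.1025]
tcp_rot: [0.705, 0.058, 0.705, -0.059]
ft_force: [0.8, -0.1, 0.7]
opening: 0.0856
```

```bash
python3 - <<'E'
from h import *
plan((487.4,107.8,10),-9.3,0)
E
```

```text
t 22.35 tcp mm [492.6  74.  102.5] F [ 0.8 -0.1  0.7] open 85.6 j [ 0.06  0.3   1.79 -0.    1.06 -1.34]
 tool y [ 0.165  0.986 -0.001] x [-0.    -0.001 -1.   ]
 shift cm [ 9.25  3.26 -1.07] turn deg [-0.19 -0.02  0.05]
 shift in final frame [ 9.25  3.25 -1.06]
```

Request:
carry_out(
  increments=[
    [0,1.5,1.5,-0.5,-0.2,0,0],
    [0,4,3.2,-1,-0.2,0,0],
    [0,7,3.2,-1.1,-0.2,0,0],
    [0,9,3.2,-1.1,-0.2,0,0],
    [0,9,3.2,-1.1,-0.2,0,0],
  ],
)

```text
time: 22.77
tool_pos: [0.4824, 0.1072, 0.0085]
tcp_rot: [0.701, 0.056, 0.708, -0.058]
ft_force: [-0.2, 0.0, -0.2]
opening: 0.0855
```

```bash
python3 - <<'E'
from h import *
plan((487.4,107.8,-30),-9.3,0)
E
```

```text
t 22.77 tcp mm [482.4 107.2   8.5] F [-0.2  0.  -0.2] open 85.5 j [ 0.13  0.43  1.9  -0.    0.83 -1.28]
 tool y [ 0.16   0.987 -0.004] x [-0.01  -0.002 -1.   ]
 shift cm [3.85 0.15 0.53] turn deg [ 0.08 -0.55  0.21]
 shift in final frame [3.85 0.14 0.49]
```

Request:
carry_out(
  increments=[
    [0,1.3,0.1,0.5,0,-0.5,0.2],
    [0,2.6,0.1,0.5,0,-0.5,0.2],
    [0,3.8,0.1,0.5,0,-0.5,0.2],
    [0,3.8,0.1,0.5,0,-0.5,0.2],
    [0,3.8,0.1,0.5,0,-0.5,0.2],
  ],
)

```text
time: 23.18
tool_pos: [0.4868, 0.1071, -0.0294]
tcp_rot: [0.704, 0.057, 0.706, -0.057]
ft_force: [0.4, -0.1, 0.3]
opening: 0.0854
```

Request:
carry_out(
  increments=[
    [1,0,0,0,0,0,0],
    [1,0,0,0,0,0,0],
    [1,0,0,0,0,0,0],
    [1,0,0,0,0,0,0],
    [1,0,0,0,0,0,0],
  ],
  force=60,
)

```text
time: 23.6
tool_pos: [0.4877, 0.1069, -0.0276]
tcp_rot: [0.705, 0.057, 0.705, -0.057]
ft_force: [-1.7, -0.7, 10.4]
opening: 0.052
```

```bash
python3 - <<'E'
from h import *
plan((487.4,107.8,-30),-9.3,0)
E
```

```text
t 23.6 tcp mm [487.7 106.9 -27.6] F [-1.7 -0.7 10.4] open 52.0 j [ 0.13  0.49  1.93 -0.    0.73 -1.28]
 tool y [ 0.161  0.987 -0.   ] x [ 0. -0. -1.]
 shift cm [ 0.24  0.08 -0.05] turn deg [0.06 0.03 0.01]
 shift in final frame [ 0.24  0.08 -0.05]
```

Request:
carry_out(
  increments=[
    [1,-0.2,0,0,0,0,0],
    [1,-0.5,0,0,0,0,0],
    [1,-1,0,0,0,0,0],
    [1,-1,0,0,0,0,0],
  ],
)

```text
time: 23.93
tool_pos: [0.4883, 0.107, -0.0167]
tcp_rot: [0.705, 0.057, 0.704, -0.057]
ft_force: [0.0, -0.1, -2.2]
opening: 0.0514
```

```bash
python3 - <<'E'
from h import *
c=vision.capture("scene")
plan((522.5,-94.9,80),14.5,0)
T=telemetry.observe()["tool_pos"]*1e3
f=lambda P:np.round(proj(c,P),1).tolist()
b=T[2]+27.8
print("pred",f(body((T[0]-.5,T[1]),-9.3,[(-70,-28,b+14),(70,-28,b+14),(70,28,b+14),(-70,28,b+14),(-70,-28,b),(70,-28,b)])))
im=cv2.cvtColor(c["img"],cv2.COLOR_BGR2GRAY)
print(im[176:210:1,258:292:2])
E
```

```text
t 23.98 tcp mm [488.1 107.  -17. ] F [ 0.8  0.3 -2.2] open 51.2 j [ 0.13  0.47  1.92 -0.    0.75 -1.28]
 tool y [0.161 0.987 0.   ] x [ 0.001 -0.    -1.   ]
 shift cm [ -9.69 -19.37   6.65] turn deg [-2.374e+01  9.000e-02  1.000e-02]
 shift in final frame [ -9.7  -20.41  -1.73]
pred [[235.5, 176.2], [270.0, 200.7], [284.0, 191.3], [249.4, 167.8], [235.5, 179.8], [269.8, 204.4]]
[[ 23 115 158  47   5   6  41 148 165 164 163 160 161 164 162 148 144]
 [ 63 101 150  45   5   3  41 145 163 161 164 163 161 164 144 140 143]
 [126 128 136  31   7   4  41 154 164 162 160 162 159 158 144 139 145]
 [129 129  75  16   6   2  63 160 163 163 161 162 160 140 143 139 143]
 [126  89  69  18   3   6  65 161 165 164 157 160 140 144 139 140 138]
 [ 73  74  60  23  24   5  90 160 162 164 161 140 142 146 139 139 140]
 [ 37  56  31  42  42  30 148 159 142 142 141 138 141 140 140 144 143]
 [ 13  27  23  43  42  37  67 140 138 137 136 137 138 134 140 144 140]
 [ 14  16  22  44  44  62  25  97 138 136 138 139 142 138 141 142 139]
 [ 26  13  13  56  60  36  62  64 130 134 137 140 144 144 140 141 140]
 [ 47  47
[... 995 characters left out ...]
 83  14  10  23  25  17  10  30  65  68 139 137 157 158 161]
 [ 90  90  88  47  12  12  23  12   9  61  67 125 145 153 159 158 163]
 [ 90  91  88  86  27  12  12  10  61  65  66 138 158 156 157 156 158]
 [103  85  88  87  84  17  11  31  68  63 134 138 159 158 162 163 161]
 [159  86  87  89  85  57  30  66  67 121 137 157 159 153 160 160 156]
 [159 151  87  90  91  86  73  68 121 135 152 159 162 158 157 155 159]
 [156 155  87  91  90  91  92  67 130 151 158 159 158 161 159 153 159]
 [157 157 154  89  87  87  87 157 158 156 161 158 156 159 163 160 164]
 [161 160 160 107  88  89 142 160 159 159 161 162 158 158 160 160 164]
 [164 163 162 160 105  93 160 158 158 162 158 163 161 158 160 158 159]]
```

Request:
carry_out(
  increments=[
    [1,-2,0,0,0,0,0],
    [1,-4.5,0,0,0,0,0],
    [1,-7,0,0,0,0,0],
    [1,-9.2,0,0,0,0,0],
    [1,-9.2,0,0,0,0,0],
  ],
)

```text
time: 24.4
tool_pos: [0.4912, 0.1075, 0.0787]
tcp_rot: [0.708, 0.058, 0.702, -0.056]
ft_force: [1.8, -0.0, -2.4]
opening: 0.0513
```

Request:
carry_out(
  increments=[
    [1,0,-2.5,0.8,-5,0,0],
    [1,0,-5.5,1.7,-11,0,0],
    [1,0,-8.5,2.7,-17,0,0],
    [1,0,-11.5,3.8,-23,0,0],
    [1,0,-13,4.3,-23.7,0,0],
  ],
)

```text
time: 24.82
tool_pos: [0.513, -0.0307, 0.0778]
tcp_rot: [0.704, -0.091, 0.698, 0.09]
ft_force: [0.6, 1.0, -1.7]
opening: 0.0517
```

```bash
python3 - <<'E'
from h import *
plan((521.1,-95.3,52),14.5,0)
E
```

```text
t 24.82 tcp mm [513.  -30.7  77.8] F [ 0.6  1.  -1.7] open 51.7 j [-0.14  0.34  1.8   0.    1.   -1.97]
 tool y [-0.253  0.967 -0.003] x [ 0.009 -0.    -1.   ]
 shift cm [ 2.59 -6.45 -0.88] turn deg [0.18 0.48 0.15]
 shift in final frame [ 2.58 -6.45 -0.84]
```

Request:
carry_out(
  increments=[
    [1,0,-3,-0.4,0.2,0.2,0.1],
    [1,0,-5,-0.8,0.2,0.5,0.2],
    [1,0,-6.4,-0.9,0.2,0.5,0.2],
    [1,0,-6.4,-0.9,0.2,0.5,0.2],
    [1,0,-6.4,-0.9,0.2,0.5,0.2],
  ],
)

```text
time: 25.23
tool_pos: [0.52, -0.0949, 0.0771]
tcp_rot: [0.701, -0.088, 0.702, 0.089]
ft_force: [0.1, 0.1, -2.6]
opening: 0.0515
```

Request:
carry_out(
  increments=[
    [1,1,0,0,0,0,0],
    [1,2,0,0,0,0,0],
    [1,2.2,0,0,0,0,0],
    [1,2.2,0,0,0,0,0],
  ],
)

```text
time: 25.57
tool_pos: [0.5182, -0.0934, 0.0534]
tcp_rot: [0.7, -0.088, 0.703, 0.09]
ft_force: [1.5, -0.1, -2.0]
opening: 0.0513
```

```bash
python3 - <<'E'
from h import *
c=vision.capture("scene")
plan((521.1,-95.3,50),14.5,0)
T=telemetry.observe()["tool_pos"]*1e3; b=T[2]+27.8
print("pred x6",np.round((proj(c,body((T[0]-.4,T[1]-.1),14.5,[(-70,-28,b+14),(70,-28,b+14),(70,28,b+14),(-70,-28,b),(70,-28,b)]))-[170,165])*6).tolist())
cv2.imwrite('pics/b.png',(255*(cv2.resize(c['img'][165:265,170:270],(600,600),interpolation=cv2.INTER_CUBIC)/255.)**.5).astype(np.uint8))
g=cv2.cvtColor(c["img"],cv2.COLOR_BGR2GRAY); print(g[196:236,236:266:2])
E
```

```text
t 25.62 tcp mm [519.  -93.7  54.1] F [-0.3  0.5 -2.1] open 51.4 j [-0.26  0.39  1.78  0.    0.97 -2.08]
 tool y [-0.249  0.968  0.004] x [-0.004  0.003 -1.   ]
 shift cm [ 0.41 -0.21  0.17] turn deg [-0.06 -0.2  -0.21]
 shift in final frame [ 0.41 -0.2   0.17]
pred x6 [[128.0, 267.0], [445.0, 367.0], [498.0, 274.0], [130.0, 291.0], [445.0, 391.0]]
[[175 171 170 170 172 172 169 167 170 170 166 168 167 168 164]
 [174 172 166 162 169 172 171 169 171 166 170 168 171 170 169]
 [169 172 173 168 171 177 175 174 171 167 171 166 165 167 164]
 [170 172 171 170 172 174 172 171 170 168 165 169 166 165 165]
 [171 168 169 170 169 175 174 167 169 166 166 169 169 167 170]
 [174 171 168 168 172 174 172 168 165 166 168 172 174 167 169]
 [176 175 172 167 169 175 169 166 165 171 169 173 172 168 170]
 [174 174 174 170 171 175 168 168 166 174 170 167 165 168 167]
 [176 177 175 177 173 172 175 170 170 173 170 171 165 167 169]
 [176 171 174 175 172 172 175 172 166 171 168 169 164 168 170]
 [171 168 169 171 171 170 172 168 168 168 164 165 164 168 173]
 [140 164 171 172 170 171 173 165 170 165 162 167 167 166
[... 1070 characters left out ...]
5 158]
 [ 18  25  26  29  31  13  82  23  15 109  37  26 152 176 178]
 [ 13  14  28  31  21  39  83  81  52  75  36  22 154 173 158]
 [ 12  13  13  21  15  76  83  84  88  51  37  18 132 151 152]
 [ 14  10  14  13  14  41  75  89 108  36  32  17 133 154 150]
 [ 30  17  13  12  15  39  75  72  95  32  27  19  68 126 152]
 [ 39  30  21  13  27  39  76  80  63  39  21  19  54  66  89]
 [ 40  39  38  32  36  40  83  97  50  35  18  17  59  60  61]
 [ 42  72  40  38  39  73  81 108  41  27  20  19  61  65  63]
 [ 40  43  47  40  39  81  70  92  34  22  19  18  59  63  64]
 [ 42  40  51  40  39  82  74  72  36  18  18  19  59  64  65]
 [ 52  48  52  51  86  83 103  45  32  18  17  18  62  64  57]]
```

Request:
carry_out(
  increments=[
    [1,0.3,-0.2,0.2,0,-0.2,-0.2],
    [1,0.8,-0.2,0.2,0,-0.2,-0.2],
    [1,1.2,-0.2,0.2,0,-0.2,-0.2],
    [1,1.2,-0.2,0.2,0,-0.2,-0.2],
  ],
)

```text
time: 25.95
tool_pos: [0.5207, -0.0949, 0.0412]
tcp_rot: [0.701, -0.089, 0.702, 0.089]
ft_force: [-0.3, 0.3, -2.3]
opening: 0.0517
```

```bash
python3 - <<'E'
from h import *
plan((521.1,-95.3,21),14.5,0)
E
```

```text
t 25.95 tcp mm [520.7 -94.9  41.2] F [-0.3  0.3 -2.3] open 51.7 j [-0.26  0.41  1.8   0.    0.93 -2.08]
 tool y [-0.249  0.968  0.001] x [-0.002  0.001 -1.   ]
 shift cm [ 2.02 -0.05  0.04] turn deg [-0.06 -0.08 -0.05]
 shift in final frame [ 2.02 -0.05  0.03]
```

Request:
carry_out(
  increments=[
    [1,0.4,-0.05,0.05,0,0,0],
    [1,0.8,-0.05,0.05,0,0,0],
    [1,1.2,-0.05,0.05,0,0,0],
    [1,1.2,-0.05,0.05,0,0,0],
  ],
)

```text
time: 26.28
tool_pos: [0.5206, -0.0952, 0.0283]
tcp_rot: [0.7, -0.088, 0.703, 0.089]
ft_force: [-0.7, -0.0, -2.6]
opening: 0.0513
```

Request:
carry_out(
  increments=[
    [1,0.2,0,0.05,0,0,0],
    [1,0.5,0,0.05,0,0,0],
    [1,0.5,0,0.05,0,0,0],
  ],
)

```text
time: 26.53
tool_pos: [0.5207, -0.095, 0.0228]
tcp_rot: [0.7, -0.088, 0.703, 0.089]
ft_force: [-0.5, -0.3, -1.4]
opening: 0.0513
```

Request:
carry_out(
  increments=[
    [1,0.1,0,0.05,0,-0.1,0],
    [1,0.15,0,0.05,0,-0.1,0],
    [1,0.15,0,0.05,0,-0.1,0],
  ],
)

```text
time: 26.78
tool_pos: [0.5211, -0.0948, 0.0212]
tcp_rot: [0.701, -0.088, 0.702, 0.09]
ft_force: [0.4, -0.2, -1.5]
opening: 0.0513
```

Request:
carry_out(
  increments=[
    [1,0.1,0,0,0,0,0],
    [1,0.15,0,0,0,0,0],
    [1,0.15,0,0,0,0,0],
  ],
)

```text
time: 27.03
tool_pos: [0.5214, -0.0949, 0.0207]
tcp_rot: [0.701, -0.088, 0.702, 0.089]
ft_force: [-2.3, 0.2, 5.0]
opening: 0.0512
```

Request:
carry_out(
  increments=[
    [0.6,0,0,0,0,0,0],
    [0.3,0,0,0,0,0,0],
    [0,0,0,0,0,0,0],
    [0,0,0,0,0,0,0],
    [0,0,0,0,0,0,0],
  ],
)

```text
time: 27.45
tool_pos: [0.5216, -0.0949, 0.0207]
tcp_rot: [0.701, -0.088, 0.702, 0.089]
ft_force: [-0.2, 0.0, 0.1]
opening: 0.0853
```

Request:
carry_out(
  increments=[
    [0,-1,0,0,0,0,0],
    [0,-4,0,0,0,0,0],
    [0,-7,0,0,0,0,0],
    [0,-10,0,0,0,0,0],
    [0,-12,0,0,0,0,0],
  ],
)

```text
time: 27.87
tool_pos: [0.5229, -0.0954, 0.1442]
tcp_rot: [0.702, -0.089, 0.701, 0.089]
ft_force: [0.7, -0.5, -0.0]
opening: 0.0854
```

Request:
carry_out(
  increments=[
    [0,0,4,0,0,0,0],
    [0,0,8,0,0,0,0],
    [0,0,12,0,0,0,0],
    [0,0,16,0,0,0,0],
    [0,0,18,0,0,0,0],
  ],
)

```text
time: 28.28
tool_pos: [0.4763, 0.0822, 0.145]
tcp_rot: [0.702, -0.089, 0.701, 0.09]
ft_force: [0.4, 0.4, 0.1]
opening: 0.0856
```

Request:
carry_out(
  increments=[
    [0,0,4,0,0,0,0],
    [0,0,8,0,0,0,0],
    [0,0,12,0,0,0,0],
    [0,0,15,0,0,0,0],
    [0,0,15,0,0,0,0],
  ],
)

```text
time: 28.7
tool_pos: [0.4374, 0.2325, 0.1462]
tcp_rot: [0.703, -0.089, 0.7, 0.093]
ft_force: [-0.7, -0.8, -0.5]
opening: 0.0856
```

```bash
python3 - <<'E'
from h import *
s=vision.capture("scene"); t=vision.capture("top")
a=cv2.resize(s['img'][165:265,170:270],(400,400),interpolation=cv2.INTER_CUBIC)
b=cv2.resize(ortho(t,.5207,-.0954,.062,.1,.5),(400,400))
cv2.imwrite('pics/f.png',(255*(np.hstack([a,b])/255.)**.6).astype(np.uint8))
print("slab top pred x4",np.round((proj(s,body((520.7,-95.4),14.5,[(-70,-28,62),(70,-28,62),(70,28,62),(-70,28,62)]))-[170,165])*4).tolist())
# bystander shift vs first pictures
for n,im in(("scene",s),("top",t)):
    o=cv2.imread(f"pics/{n}0.png"); d=np.abs(o.astype(int)-im["img"]).max(2)
    box=dict(scene=dict(stone=(340,195,380,228),cup=(318,222,356,265),jar=(274,270,312,322)),top=dict(stone=(160,88,196,124),cup=(228,78,264,118),jar=(310,80,346,120)))[n]
    print(n,{k:round(float((d[y0:y1,x0:x1]>40).mean()),3) for k,(x0,y0,x1,y1) in box.items()})
E
```

```text
slab top pred x4 [[90.0, 219.0], [297.0, 286.0], [332.0, 224.0], [131.0, 161.0]]
scene {'stone': 0.0, 'cup': 0.0, 'jar': 0.0}
top {'stone': 0.0, 'cup': 0.0, 'jar': 0.0}
```

View pics/f.png

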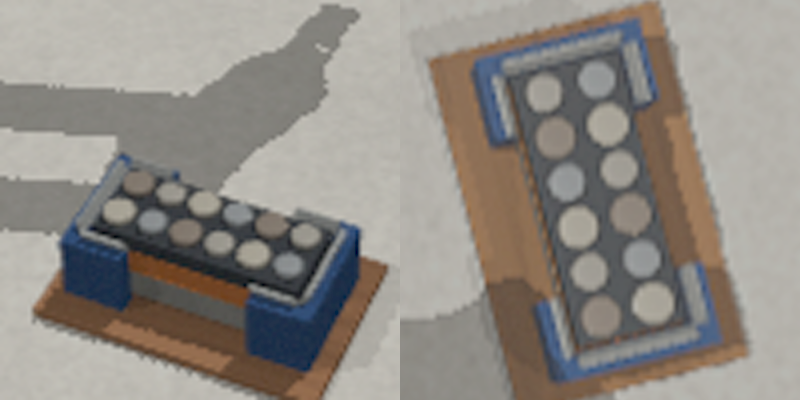

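```bash
python3 -c "
from cell import workorder; print(workorder.hand_in())"
```

```text
the job is handed in; nothing more can be done
None
```

The tile, spacer and mosaic are all in the jig, in that order. Each was lowered until the wrist force showed contact, then released. I handed in at about 29 s.

**Final pictures:** The last pair shows grey tile, orange frame, then mosaic with pebbles up, level and square in the pocket. The stone, cup and jar are unchanged from the first pictures in both cameras.

**Seating heights:** Each part made contact within about 0.5 mm of the height expected for it.

**What disagreed or went wrong:**
- **TCP height:** The reported TCP height did not match the real fingertips. They sat about 30–37 mm higher than the reading. My first close on the tile therefore shut above it. I found the offset by touching the tile's top lightly (about 13 N), and the picture taken next agreed with it.
- **Grip opening:** It read 54–55 mm on the tile and spacer, and 51–52 mm on the mosaic, although all three are 56 mm wide. The mosaic still lifted and seated normally.
- **Spacer carry:** I turned the spacer about 7° the wrong way in mid-air and corrected it before placing.
- **Tile position:** My attempt to measure the seated tile in the top view failed because the mask merged with the lips. Its seating rests on the contact height and the final picture.

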